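# Make up the operator's and the mechanic's accessory trays

## Task

Two accessory trays must go out with the machine that was sold: lay the needle pack in the oblong recess, the loose bobbin flat in the small round recess and the thread spool from the stock in front upright in the deep round well of the operator's tray (the one with three recesses); lay the short screwdriver along the long trough and stand the small oil bottle in the deep round well of the mechanic's tray (two recesses). Everything must sit fully down in its own recess. Leave the long screwdriver and the bobbin case where they lie.

Things in the scene. Friction and masses are not known exactly. Their poses are not given: they have to be found in the camera images.
- operator_tray: fixed grey tray on the left table, 126 (x) x 140 (y) mm; origin: underside centre, x away from robot at yaw 0. All in mm: deck 8 high, rim 9.5. Three recesses, floors 4 up; centres (x, y): needle pack (-32, 0), 40 x by 74 y; bobbin (27, 36), 35 across; spool well (27, -33), 49 across, in a raised block 22 high over x -7..61, y -68..2. May be the nearer or farther tray
- mechanic_tray: fixed grey tray on the left table, 130 (x) x 158 (y) mm; origin: underside centre, x away from robot at yaw 0. All in mm: deck 8 high, rim 9.5. Two recesses, floors 4 up; centres (x, y): screwdriver trough (-36, 0), 34 x by 134 y; bottle well (25, 0), 54 across, in a raised block 22 high over x -13..63, y -40..40. Once in, the bottle stands 89 high beside the trough
- needle_pack: flat box of machine needles, 26 (x) x 60 (y) x 8 mm, lying on the right-hand table; origin at the centre of its underside, y along its length; pinch it across the 26 mm. Either end may point either way in the recess
- bobbin: plain steel bobbin (a spool-shaped disc without a side arm), 21 mm across, 10 mm tall, lying loose on its flange on the right-hand table (not one of those in the green box); origin at the centre of its underside, z up its axis
- thread_spool: small upright thread spool with pale flanges, 35 mm across, 49 mm tall, standing among the loose stock on the right-hand table (not one of those far back); origin at the centre of its underside, z up its axis
- small_oil_bottle: small brown oil bottle, 40 mm across, 85 mm tall (straight body from 5 to 48 mm up, then shoulders, black cap 20 mm across), standing among the stock on the right-hand table (not the taller one with the red spout); origin at the centre of its underside, z up its axis
- short_driver (a point): the short screwdriver, 120 mm long, lying on the right-hand table; the point is mid-length on its axis, 10 mm above what it lies on; y runs along it toward the handle end. Handle 20 mm thick, y -2 to +60 mm; shaft 6 mm thick, down to y -60. Grip across the handle, 24 mm from the point along +y. The handle may point either way in the trough
- long_driver (a point): the long screwdriver, 183 mm long, handle 24 mm thick, lying on the right-hand table; stays where it is. The point is the middle of its length on its axis, 12 mm up; y runs along it toward the handle end
- bobbin_case: bobbin case: an open steel cup 26 mm across and 12 mm tall with a side arm, lying on the right-hand table near the bobbin's possible places; stays where it is. Origin at the underside, 3 mm from the cup's centre
Not all that is in view belongs to the job. What is meant by the small_oil_bottle is not yellow, and is the larger of those in its own colour.

How it is judged:
By the outcome, as a careful person would: the job done as asked, in the order asked, and still so for the second after the job is handed in, with the robot touching nothing.
It also fails if it takes over 139 s, if anything falls off the work surface, if the arm or the gripper's body presses on something with over 40 N, if the wrist force passes 120 N, or if a joint passes its speed limit or range.

## Robot

A 7-joint arm with a two-finger parallel gripper is mounted at the origin on a cart in front of the work surface, level with it; the furniture and walls round the work are solid. World frame = base frame: x ahead of the robot, y to its left, z up, the work surface at z = 0. Lengths are in m, angles in rad, forces in N, time in s.
With the tool pointing down it reaches from about 0.425 to 0.925 m from the base axis. Payload 6.8 kg.
Tool frame: the origin (TCP) lies between the finger pads; the fingertips stand 11 mm ahead of it and the grasp point (between the pads) lies 8 mm behind it; z points along the fingers, y is the line along which they close (so a half turn about z gives the same grasp; the last joint's range is limited). The gripper opens to 85 mm and grips with 20 to 120 N. Pads are 22 mm wide; open, the fingers measure 114 mm over their backs; the gripper's body (76 mm by 85 mm) begins 54 mm behind the grasp point. The pads swing forward as they close: fully open they stand 13 mm farther back than shut.
Start: joints at [1.012, 0.477, 0.022, 1.555, -0.011, 1.109, -0.083], TCP at [0.294, -0.608, 0.242] pointing down, gripper open.
Joint ranges: [-2.96, 2.96], [-0.34, 2.1], [-1.41, 1.46], [0.24, 2.44], [-1.37, 4.51], [0.17, 1.92], [-2.96, 2.96]. Speed limits (rad/s): [2.39, 2.39, 3.14, 3.14, 3.14, 3.14, 3.14].

## Interface

Orientations are given as a unit quaternion [w, x, y, z].
In Python, from cell import get_state, get_image, calibration, sign_off, regions_of, spot_point gives the robot as it stands.
- The arm moves only by the tool move_arm, never from a script. Its argument "commands" is one flat list of numbers, 7 for each row, row after row: the finger opening in cm, from 0 to 8.54, then the shift along the tool's x, y, z in cm, then the turn, a rotation vector about the tool's x, y, z in rad. A call has 1 to 12 rows; each row shifts and turns the commanded pose from where the row before left it, along the tool's axes as they then stand; what a row does not reach is not made up. A row lasts 1/12 s, in which the tool goes at most 41.7 mm and 7.16 degrees, less where a joint would pass 70% of its speed; a pose out of reach is approached as far as the arm can. A call with a gripper value outside its range is refused whole. The fingers move at their own pace and stop on an object; "newtons" is the grip in N (left out, the last holds). Time passes only in rows, so rows that do not move let the fingers close. It gives the time, the measured TCP pose, the force, the opening and the grip force at its end, in the units of the state.
- get_state(): the state, without advancing time (a new reading comes with each control period).
- get_image(name): name is "side" or "top" or "wrist"; returns the picture (420x560x3 uint8, red, green, blue); there is no depth.
- calibration(name): a dict with "fov_y" (degrees; the focal length in pixels is half the picture's height over the tangent of half this angle, whatever the lens; pixels are square), "cx", "cy" (the principal point, pixels), "rvec" (rotation vector, rad) and "tvec" (3), from world to camera coordinates, as OpenCV has them; the wrist camera has in their place "T_tool_cam" (4x4, takes a point from camera to tool coordinates, whose origin is the TCP and whose axes are the flange's). Camera axes: x right, y down, z forward; pixel columns grow to the right and rows downward; lengths in m; the calibration is good to about 2 mm. A picture is of the moment at which its call begins: read the wrist's pose just before it. calibration takes no time and is no camera call.
- sign_off(): hands the job in; it is judged then, once.
Trained networks look in the newest picture that a camera, given by its name, has taken for a name from the list of things; names that differ only in an ending like _2 or _b are one class to them, and where a whole thing is asked for, a point or a joint stands for the part that bears it (a point fixed in the world has none). Each returns a list of dicts, best first, with "p" (0 to 1); they miss things now and then, are a little off and sometimes report something else, mostly with a low value. They report only what shows in the picture. A call takes as long as a camera call. They do not tell look-alikes from the thing itself.
- regions_of(query, camera): "pixels" (420x560 bool, what is visible of it) and "rect" ([centre column, centre row, width, height] in pixels, round what is visible of it).
- spot_point(query, camera): "location" ([column, row] in pixels: a listed point, or the origin of a listed thing).
The state is a dict: "time_s": time; "qpos": joint angles; "dq": joint speeds; "effort": joint torques, N m; "position": TCP position; "ee_rot": TCP orientation; "ft_force": force on the tool from outside, world axes, zero at the start; "wrist_torque": the same for the moment, N m; "finger_gap": finger opening in m; "gripper_force": force on a finger pad.
Only numpy, scipy, OpenCV 4.12 (cv2) and the standard library are available. Lean on these libraries where they do the work, as an engineer would, in place of code of your own. Each camera call takes 0.05 s, during which the arm holds its last target. There are 200 camera calls.

## Working session

There is one attempt and no reset: what is moved stays moved. The work goes in short steps, Python scripts to look and compute and a tool call to move; the robot and the scene stay as the last step left them, time stands still between calls to the robot, and variables do not carry over. Pictures are saved under pics/ and viewed, at most 14 in all, crops included, and the job is handed in when it is done.

Besides the shell and the picture viewer there is one more tool, called after "Request:" by a JSON object that holds its "name" and its "arguments", one argument or row to a line. move_arm: Moves the arm, as the interface text tells. Its arguments: {"type":"object","properties":{"commands":{"type":"array"},"newtons":{"type":"number"}},"required":["commands"]}

```bash
ls; mkdir -p pics
cat > h.py <<'E'
import numpy as np, cv2
from cell import *
from scipy.spatial.transform import Rotation as R
def cam(name, st=None):
    c=calibration(name); f=210/np.tan(np.radians(c["fov_y"])/2)
    if name=="wrist":
        T=np.eye(4); T[:3,:3]=Rq(st["ee_rot"]).as_matrix(); T[:3,3]=st["position"]
        T=T@np.array(c["T_tool_cam"]); Rw=T[:3,:3]; o=T[:3,3]
    else:
        Rm=cv2.Rodrigues(np.array(c["rvec"],float))[0]; Rw=Rm.T; o=-Rm.T@np.array(c["tvec"]).ravel()
    return f,c["cx"],c["cy"],Rw,o,c
def Rq(q): return R.from_quat([q[1],q[2],q[3],q[0]])
def ray(name,px,z,st=None):
    f,cx,cy,Rw,o,_=cam(name,st); d=Rw@np.array([(px[0]-cx)/f,(px[1]-cy)/f,1]); return o+d*(z-o[2])/d[2]
def proj(name,p,st=None):
    f,cx,cy,Rw,o,_=cam(name,st); v=Rw.T@(np.array(p)-o); return np.array([cx+f*v[0]/v[2],cy+f*v[1]/v[2]])
def save(img,fn): cv2.imwrite("pics/"+fn,np.ascontiguousarray(img[:,:,::-1]))
E
python3 - <<'E'
from h import *
s=get_state(); print(s)
for n in("side","top","wrist"):
    print(n,calibration(n)); im=get_image(n); save(im,n+"0.png")
Q=dict(operator_tray=.0,mechanic_tray=0,needle_pack=0,bobbin=0,thread_spool=0,small_oil_bottle=0,short_driver=.01,long_driver=.012,bobbin_case=0)
for q,z in Q.items():
    for c in("top","side"):
        try:
            for d in spot_point(q,c)[:4]:
                print(q,c,round(d["p"],2),np.round(d["location"],1),np.round(ray(c,d["location"],z),3))
        except Exception as e: print(q,c,e)
E
cd pics; python3 -c "
import cv2
for n in('side0','top0'): cv2.imwrite(n+'b.png',cv2.resize(cv2.imread(n+'.png'),(800,600),interpolation=cv2.INTER_CUBIC))"
```

```text
pics
{'time_s': 0.0, 'qpos': array([ 1.01187922,  0.47775684,  0.02230637,  1.55642265, -0.01147833,
        1.10930537, -0.08310529]), 'dq': array([-0.00062049,  0.00041931, -0.00069175, -0.00127696, -0.00013508,
        0.00097743, -0.00081229]), 'effort': array([ 7.23485828e-04, -5.96452045e+01,  1.60844665e+00, -2.81197751e+01,
        1.24697608e-02,  9.49470385e-03, -1.69559803e-05]), 'position': array([ 0.29385742, -0.60705841,  0.24136623]), 'ee_rot': array([-8.42485942e-04,  9.74696247e-01,  2.23531762e-01, -2.61717629e-04]), 'ft_force': array([-0.37704069, -0.29125152,  0.51473621]), 'wrist_torque': array([ 0.02461379, -0.00492803, -0.01649326]), 'gripper_force': 0.0, 'finger_gap': 0.08540397525679977}
side {'fov_y': 45.83488043555303, 'cx': 275.18349107739834, 'cy': 218.14278388642222, 'rvec': array([ 0.49101993, -2.70406457,  1.21512682]), 'tvec': array([0.47093566, 0.18713397, 1.17538446])}
top {'fov_y': 52.16056908778218, 'cx': 273.9952368361314, 'cy': 209.31485905769108, 'rvec': array([ 2.13731833, -2.19671991,  0.12862494]), 'tvec': array([-0.07811589,  0.52313937,  1
[... 1217 characters left out ...]
 [399.3 178.4] [ 0.605 -0.463  0.   ]
small_oil_bottle top 0.46 [350.  188.8] [ 0.578 -0.317  0.   ]
small_oil_bottle side 0.79 [287.8 172.4] [ 0.575 -0.309  0.   ]
small_oil_bottle side 0.7 [299.  144.1] [ 0.593 -0.472  0.   ]
small_oil_bottle side 0.5 [296.9 157.5] [ 0.575 -0.396  0.   ]
short_driver top 0.47 [401.1 213.7] [ 0.5   -0.459  0.01 ]
short_driver side 0.45 [324.  150.7] [ 0.5  -0.45  0.01]
long_driver side 0.55 [347.2 166.1] [ 0.409 -0.391  0.012]
bobbin_case top 0.65 [316.5 171.3] [ 0.633 -0.221  0.   ]
bobbin_case side 0.72 [313.3 187. ] [ 0.48  -0.267  0.   ]
bobbin_case side 0.58 [259.6 186. ] [ 0.632 -0.214  0.   ]
bobbin_case side 0.25 [345.5 165.7] [ 0.417 -0.408  0.   ]
```

View pics/side0b.png

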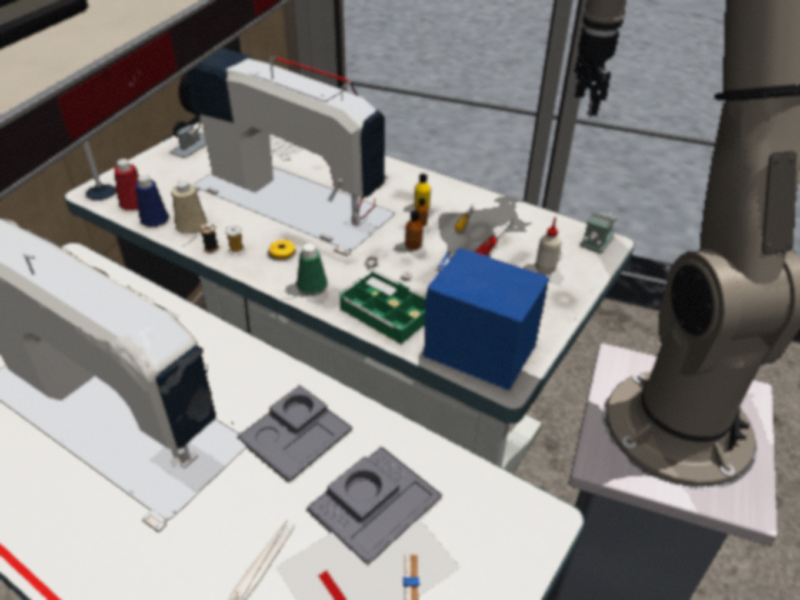

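View pics/top0b.png

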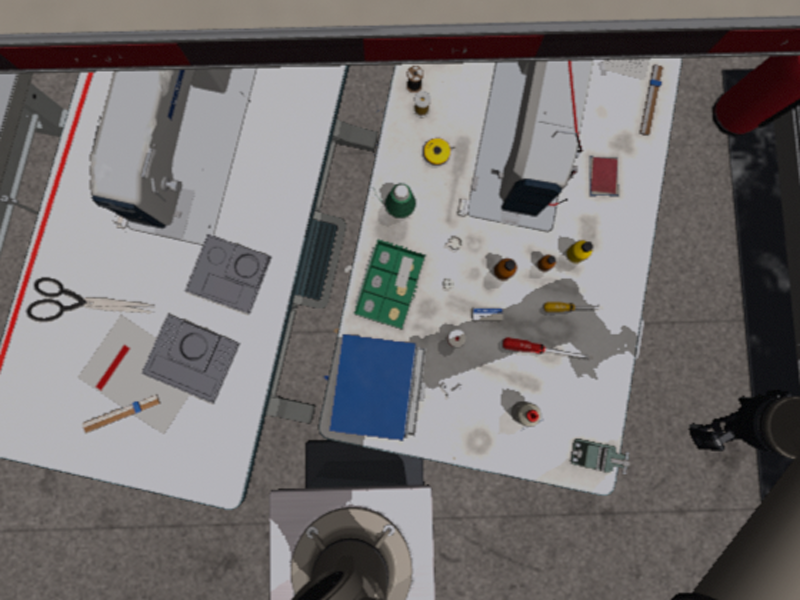

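The side and top views show the operator tray as the farther tray, around (160,193) in the top view, and the mechanic tray as the nearer, around (134,247). On the right table, at top-view pixels:
- needle pack: blue/white, about (340,220)
- bobbin: about (315,200), with the bobbin case farther on at (316,171)
- spool: (319,237), beside the blue box
- larger brown bottle: (350,189)
- short yellow screwdriver: (401,214)

Next I'll look from nearer.

Request:
{"name": "move_arm", "arguments": {
  "commands": [8.5,0,0,-1,0,0,-0.125,8.5,0,0,-1,0,0,-0.125,8.5,0,0,-1,0,0,-0.125,8.5,0,0,-1,0,0,-0.125,8.5,0,0,-1,0,0,-0.125,8.5,0,0,-1,0,0,-0.125,8.5,0,0,-1,0,0,-0.125,8.5,0,0,-1,0,0,-0.125,8.5,0,0,-1,0,0,-0.125]
}}

```text
time_s: 1.8
position: [0.294, -0.6076, 0.3328]
ee_rot: [-0.0, 0.703, 0.711, -0.0]
ft_force: [-0.0, 0.4, -0.4]
finger_gap: 0.0848
gripper_force: 0.0
```

Request:
{"name": "move_arm", "arguments": {
  "commands": [8.5,3,2,0,0,0,0,8.5,3,2,0,0,0,0,8.5,3,2,0,0,0,0,8.5,3,2,0,0,0,0,8.5,3,2,0,0,0,0,8.5,3,2,0,0,0,0,8.5,3,2,0,0,0,0,8.5,3,2,0,0,0,0,8.5,3,2,0,0,0,0,8.5,3,2,0,0,0,0,8.5,0,0,0,0,0,0,8.5,0,0,0,0,0,0]
}}

```text
time_s: 2.8
position: [0.4941, -0.304, 0.3326]
ee_rot: [0.0, 0.703, 0.711, 0.0]
ft_force: [-1.0, -0.6, -1.0]
finger_gap: 0.0853
gripper_force: 0.0
```

```bash
cat > look.py <<'E'
from h import *
import sys
def look(tag,Q,cams=("wrist",),view=True,n=3):
    s=get_state(); print("t",round(s["time_s"],2),"pos",np.round(s["position"],4),"q",np.round(s["qpos"],2))
    x=Rq(s["ee_rot"]).as_matrix(); print("tool x ang",np.round(np.degrees(np.arctan2(x[1,0],x[0,0])),2),"z",np.round(x[:,2],3))
    for c in cams:
        im=get_image(c)
        if view: save(im,f"{tag}_{c}.png")
        for q,z in Q.items():
            for d in spot_point(q,c)[:n]:
                print(q,c,round(d["p"],2),np.round(d["location"],0),"P",np.round(ray(c,d["location"],z,s)[:2],4))
            for d in regions_of(q,c)[:n]:
                ys,xs=np.nonzero(d["pixels"])
                if len(xs)<20: continue
                h=np.median([z]); P=np.array([ray(c,(u,v),ZT.get(q,0),s)[:2] for u,v in cv2.convexHull(np.c_[xs,ys].astype(np.int32))[:,0]],np.float32)
                r=cv2.minAreaRect(P*1000)
                print("   reg",round(d["p"],2),"rect",np.round(d["rect"]),"ctr",np.round(r[0],1),"size",np.round(r[1],1),"ang",round(r[2],1))
ZT=dict(needle_pack=.008,bobbin=.01,thread_spool=.049,short_driver=.012,operator_tray=.008,mechanic_tray=.008)
E
python3 - <<'E'
from look import *
look("r1",dict(needle_pack=0,bobbin=0,bobbin_case=0,thread_spool=0,small_oil_bottle=0,short_driver=.01))
look("t1",dict(operator_tray=0,mechanic_tray=0),("top","side"),view=False)
cv2.imwrite("pics/r1b.png",cv2.resize(cv2.imread("pics/r1_wrist.png"),(800,600)))
E
```

```text
t 2.8 pos [ 0.4941 -0.304   0.3326] q [ 0.74  0.27 -0.37  1.66  0.1   1.23  0.36]
tool x ang 90.59 z [ 0.001  0.    -1.   ]
   reg 0.94 rect [270. 149.  24.  51.] ctr [ 486.7 -285.1] size [59.7 25.3] ang 89.9
bobbin wrist 0.78 [320.  89.] P [ 0.5473 -0.2126]
   reg 0.79 rect [319.  88.  16.  19.] ctr [ 547.4 -209.4] size [18.4 17.1] ang 0.6
bobbin_case wrist 0.71 [391.  98.] P [ 0.6365 -0.2233]
   reg 0.83 rect [392.  98.  22.  27.] ctr [ 635.4 -225.3] size [28.7 29.1] ang 52.9
thread_spool wrist 0.72 [229.  93.] P [ 0.4343 -0.2185]
   reg 0.8 rect [227.  90.  36.  34.] ctr [ 439.1 -216.4] size [38.  34.5] ang 0.6
small_oil_bottle wrist 0.74 [342. 235.] P [ 0.5874 -0.4067]
small_oil_bottle wrist 0.71 [335. 174.] P [ 0.5724 -0.3195]
small_oil_bottle wrist 0.68 [352. 274.] P [ 0.606  -0.4668]
   reg 0.86 rect [346. 242.  27.  32.] ctr [ 590.3 -417.6] size [32.6 54.3] ang 28.7
   reg 0.75 rect [344. 179.  40.  40.] ctr [ 580.9 -327.1] size [43.5 55.9] ang 28.6
   reg 0.69 rect [358. 291.  35.  50.] ctr [ 616.7 -494.9] size [41.8 87.3] ang 20.9
short_driver wrist 0.7 [277. 272.] P [ 0.4962 -0.4588]
   reg 0.74 rect [279. 268.  19.  78.] ctr [ 495.9 -455.2] size [120.2  21.8] ang 88.1
t 3.45 pos [ 0.4925 -0.3067  0.3323] q [ 0.75  0.27 -0.37  1.66  0.1   1.23  0.36]
tool x ang 90.27 z [ 0.  0. -1.]
operator_tray top 0.65 [161. 192.] P [0.5826 0.2355]
   reg 0.88 rect [161. 193.  63.  55.] ctr [584.7 239.1] size [143.8 128.1] ang 68.5
mechanic_tray top 0.85 [135. 247.] P [0.4269 0.3095]
mechanic_tray top 0.21 [316. 170.] P [ 0.6354 -0.2207]
   reg 0.96 rect [132. 250.  72.  63.] ctr [414.6 314.7] size [163.6 134.2] ang 64.9
operator_tray side 0.81 [206. 302.] P [0.5857 0.2358]
mechanic_tray side 0.95 [261. 353.] P [0.4152 0.3198]
   reg 0.87 rect [262. 354.  94.  79.] ctr [414.9 317.7] size [159.7 138.9] ang 66.0
```

View pics/r1b.png

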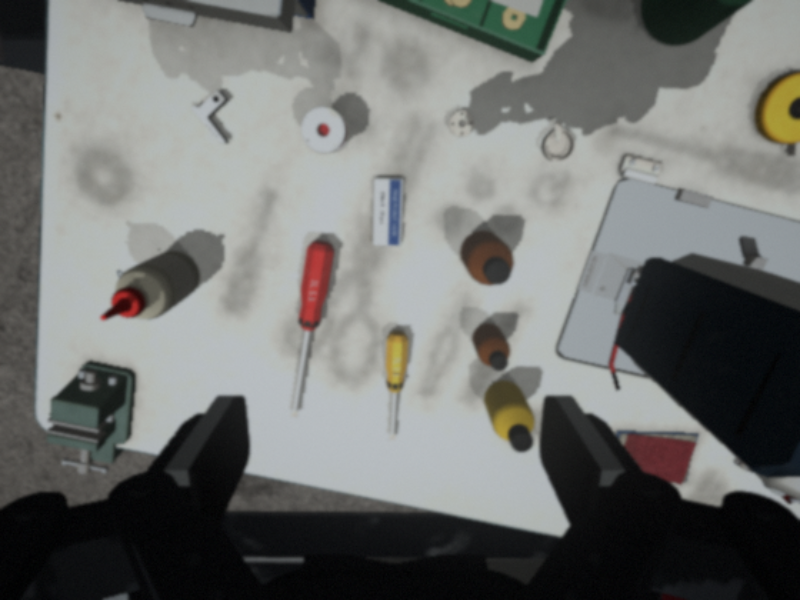

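The wrist view shows the scene from above. At 560-wide pixels:
- needle pack: (270,149), long axis along world y
- bobbin: (320,88)
- spool: (227,90), clear of the blue box at top left
- large brown bottle: (344,179)
- short yellow driver: (279,268)

The needle pack comes first, gripped off-centre toward +y so the fingers clear the tray's raised block.

Request:
{"name": "move_arm", "arguments": {
  "commands": [5,0.63,-0.1,3.5,0,0,0,5,0.63,-0.1,3.5,0,0,0,5,0.63,-0.1,3.5,0,0,0,5,0.63,-0.1,3.5,0,0,0,5,0.63,-0.1,3.5,0,0,0,5,0.63,-0.1,3.5,0,0,0,5,0,0,0,0,0,0,5,0,0,0,0,0,0],
  "newtons": 50
}}

```text
time_s: 4.62
position: [0.4856, -0.2682, 0.1215]
ee_rot: [-0.002, 0.705, 0.709, -0.001]
ft_force: [0.8, -0.2, 1.2]
finger_gap: 0.0501
gripper_force: 0.0
```

Run:
```python
from look import *
look("n1",dict(needle_pack=0))
```

```text
t 4.62 pos [ 0.4856 -0.2682  0.1215] q [ 0.67  0.45 -0.35  1.93  0.21  0.8   0.21]
tool x ang 90.34 z [-0.003  0.002 -1.   ]
needle_pack wrist 0.91 [278. 230.] P [ 0.4859 -0.2848]
   reg 0.66 rect [278. 230.  39.  80.] ctr [ 487.5 -284.1] size [61.5 26.8] ang 89.7
```

View pics/n1_wrist.png

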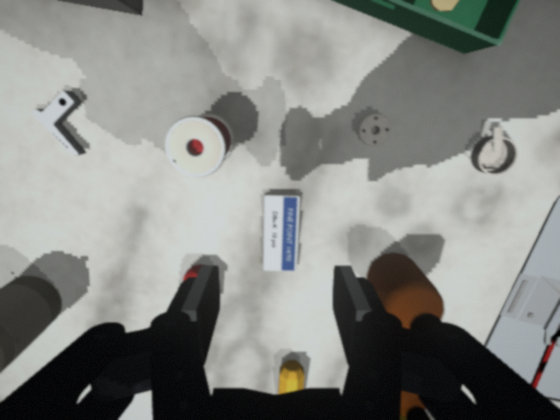

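The view shows the pack at (278,230), square between the fingers, with the bottle clear on the right. I'll go down and grip.

Request:
{"name": "move_arm", "arguments": {
  "commands": [4.6,0,0.1,3,0,0,0,4.6,0,0,3,0,0,0,4.6,0,0,2,0,0,0,4.6,0,0,1.6,0,0,0,4.6,0,0,1,0,0,0,4.6,0,0,0,0,0,0,1.5,0,0,0,0,0,0,1.5,0,0,0,0,0,0,1.5,0,0,0,0,0,0,1.5,0,0,0,0,0,0,1.5,0,0,0,0,0,0,1.5,0,0,0,0,0,0]
}}

```text
time_s: 5.77
position: [0.4887, -0.2695, 0.0182]
ee_rot: [0.002, 0.705, 0.709, 0.0]
ft_force: [-1.6, 0.4, 6.7]
finger_gap: 0.0215
gripper_force: 48.8
```

Request:
{"name": "move_arm", "arguments": {
  "commands": [1.5,0,0,-1,0,0,0,1.5,0,0,-2,0,0,0,1.5,0,0,-3,0,0,0,1.5,0,0,-3,0,0,0,1.5,0,0,-3,0,0,0,1.5,0,0,-3,0,0,0,1.5,0,0,-3,0,0,0,1.5,0,0,-1,0,0,0,1.5,0,0,0,0,0,0]
}}

```text
time_s: 6.52
position: [0.4893, -0.2695, 0.2106]
ee_rot: [0.004, 0.705, 0.709, 0.001]
ft_force: [-0.1, -0.6, 0.4]
finger_gap: 0.0211
gripper_force: 49.0
```

Run:
```python
from look import *
look("n2",dict(needle_pack=0))
print(get_state()["finger_gap"])
```

```text
t 6.52 pos [ 0.4893 -0.2695  0.2106] q [ 0.7   0.34 -0.38  1.85  0.16  0.96  0.26]
tool x ang 90.28 z [ 0.006 -0.004 -1.   ]
needle_pack wrist 0.83 [273. 298.] P [ 0.4871 -0.4001]
   reg 0.57 rect [276. 304.  60. 120.] ctr [ 489.  -407.4] size [148.6  62.1] ang 88.8
0.02125516500966015
```

View pics/n2_wrist.png

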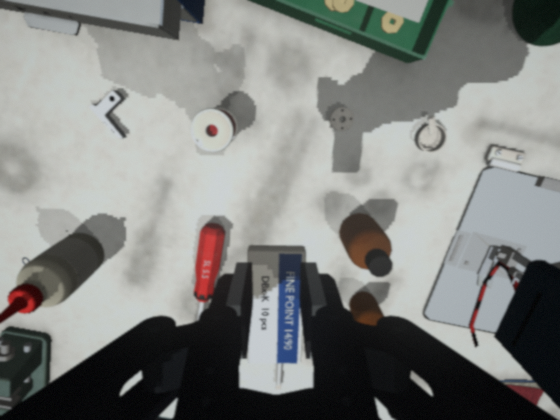

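The pack is held at about (276,304), flat between the fingers, so I'll carry it to a look pose over the operator tray.

Request:
{"name": "move_arm", "arguments": {
  "commands": [1.5,0,0,-4,0,0,0,1.5,3,0.5,-3,0,0,0,1.5,4,0.7,0,0,0,0,1.5,4,0.7,0,0,0,0,1.5,4,0.7,0,0,0,0,1.5,4,0.7,0,0,0,0,1.5,4,0.7,0,0,0,0,1.5,4,0.7,0,0,0,0,1.5,4,0.7,0,0,0,0,1.5,4,0.7,0,0,0,0,1.5,4,0.7,0,0,0,0,1.5,3,0.5,0,0,0,0]
}}

```text
time_s: 7.67
position: [0.5571, 0.1545, 0.2736]
ee_rot: [-0.001, 0.704, 0.71, -0.001]
ft_force: [0.0, -0.0, 0.0]
finger_gap: 0.0213
gripper_force: 49.1
```

Request:
{"name": "move_arm", "arguments": {
  "commands": [1.5,0,0,0,0,0,0.095,1.5,0,0,0,0,0,0.095,1.5,0,0,0,0,0,0.095,1.5,0,0,0,0,0,0.095,1.5,0,0,0,0,0,0,1.5,0,0,0,0,0,0]
}}

```text
time_s: 8.17
position: [0.5575, 0.1506, 0.2739]
ee_rot: [-0.0, 0.826, 0.564, -0.001]
ft_force: [-0.4, -0.6, -0.6]
finger_gap: 0.0212
gripper_force: 49.1
```

Run:
```python
from look import *
look("o1",dict(operator_tray=0,mechanic_tray=0))
```

```text
t 8.17 pos [0.5575 0.1506 0.2739] q [ 0.05  0.34 -0.53  1.73  0.18  1.13 -0.91]
tool x ang 68.69 z [-0.003 -0.001 -1.   ]
operator_tray wrist 0.58 [266.  86.] P [0.5797 0.2394]
   reg 0.7 rect [267.  81. 128. 142.] ctr [582.1 239.3] size [138.8 126.9] ang 68.7
   reg 0.36 rect [426. 389.   7.   7.] ctr [ 640.4 -213.4] size [ 5.1 14.3] ang 21.7
mechanic_tray wrist 0.63 [98. 77.] P [0.4148 0.3138]
   reg 0.87 rect [ 93.  78. 146. 153.] ctr [413.2 310.4] size [153.3 134.3] ang 66.6
```

View pics/o1_wrist.png

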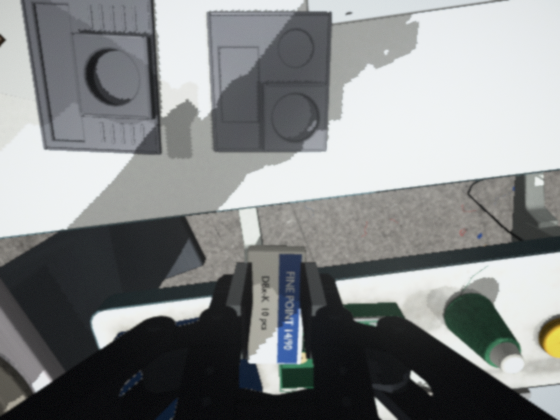

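The wrist view shows the operator tray at (267,81), with the needle recess around (238,85), the bobbin recess at (296,48) and the well at (295,117). The mechanic tray is at (95,78), with its well at (112,76) and its trough along the left. I'll fit both poses.

```bash
cat > fit.py <<'E'
from h import *
from scipy.optimize import least_squares
def fit(st,pairs):
    # pairs: tray point (x,y,z mm) -> wrist pixel
    def res(v):
        c,s=np.cos(v[2]),np.sin(v[2])
        return np.concatenate([proj("wrist",[v[0]+(c*x-s*y)/1e3,v[1]+(s*x+c*y)/1e3,z/1e3],st)-np.array(p) for (x,y,z),p in pairs])
    r=least_squares(res,[.58 if pairs[0][1][0]>200 else .415,.24 if pairs[0][1][0]>200 else .313,-.37])
    return r.x,res(r.x)
E
python3 - <<'E'
from fit import *
import json
s=get_state()
op=[((27,36,8),(296,48)),((27,-33,22),(295,117)),((-52,37,8),(219,47)),((-52,-37,8),(220,122)),((63,70,9.5),(331,11)),((-63,70,9.5),(208,12)),((63,-70,9.5),(327,151)),((-63,-70,9.5),(213,150))]
me=[((25,0,22),(112,76)),((65,-79,9.5),(160,153)),((-65,-79,9.5),(45,148))]
for p in(op,me):
    x,r=fit(s,p); print(np.round(x,4),np.degrees(x[2]),np.round(r,1).reshape(-1,2).tolist())
E
python3 - <<'E'
import cv2
im=cv2.imread('pics/o1_wrist.png')[0:165,15:345]
cv2.imwrite('pics/o1c.png',cv2.resize(im,(800,400),interpolation=cv2.INTER_CUBIC))
E
```

```text
[ 0.5844  0.2389 -0.3748] -21.47189110582314 [[-0.5, 0.1], [0.1, 1.0], [-0.2, -0.1], [2.0, -0.9], [1.4, -0.4], [-2.1, -1.6], [-0.8, 0.8], [0.3, 1.7]]
[ 0.4166  0.3152 -0.4103] -23.50765584100891 [[0.6, -0.7], [0.7, 0.1], [-1.3, 0.8]]
```

View pics/o1c.png

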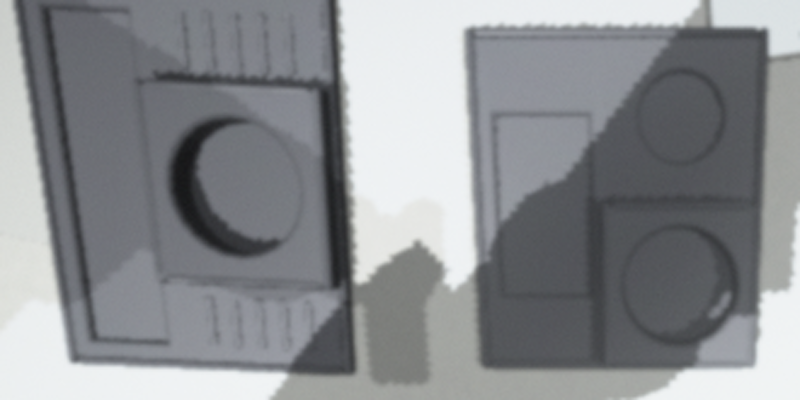

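Run:
```python
from h import *
f,cx,cy,Rw,o,c=cam("wrist",get_state()); T=np.array(c["T_tool_cam"])
for zt in(.008,.010,.012):
  for px in((249,254),(305,254),(277,363)):
    d=T[:3,:3]@np.array([(px[0]-cx)/f,(px[1]-cy)/f,1]); p=T[:3,3]+d*(zt-T[2,3])/d[2]; print(zt,px,np.round(p*1000,1))
  d=T[:3,:3]@np.array([(277-cx)/f,(246-cy)/f,1]);p=T[:3,3]+d*(zt+.008-T[2,3])/d[2]; print("bot",np.round(p*1000,1))
```

```text
0.008 (249, 254) [ 13.7 -12.2   8. ]
0.008 (305, 254) [13.7 11.8  8. ]
0.008 (277, 363) [-43.   -0.1   8. ]
bot [14.  -0.2 16. ]
0.01 (249, 254) [ 12.8 -12.4  10. ]
0.01 (305, 254) [12.8 12.  10. ]
0.01 (277, 363) [-44.7  -0.1  10. ]
bot [13.2 -0.2 18. ]
0.012 (249, 254) [ 11.9 -12.5  12. ]
0.012 (305, 254) [11.9 12.2 12. ]
0.012 (277, 363) [-46.4  -0.1  12. ]
bot [12.3 -0.2 20. ]
```

Run:
```python
from h import *
def tri(a,b):
    o1=cam("side")[4];o2=cam("top")[4]
    d1=ray("side",a,0)-o1; d2=ray("top",b,0)-o2
    d1/=np.linalg.norm(d1);d2/=np.linalg.norm(d2)
    A=np.c_[d1,-d2]; t=np.linalg.lstsq(A,o2-o1,rcond=None)[0]
    return np.round((o1+d1*t[0]+o2+d2*t[1])/2,3),round(np.linalg.norm(o1+d1*t[0]-o2-d2*t[1]),3)
k=.7
# head front-face corners right-top, right-bottom
for n,a,b in(("top-right",(205,348),(190,165)),("bot-right",(214,410),(168,226)),("bot-left",(180,445),(98,200)),):
    print(n,tri(np.array(a)*k,np.array(b)*k))
im1=cv2.imread('pics/side0.png')[220:360,80:200]; im2=cv2.imread('pics/top0.png')[80:190,50:190]
o=np.zeros((600,800,3),np.uint8); o[:466,:400]=cv2.resize(im1,(400,466)); o[:314,400:]=cv2.resize(im2,(400,314))
cv2.imwrite('pics/head.png',o)
```

```text
top-right (array([0.735, 0.256, 0.166]), np.float64(0.045))
bot-right (array([0.662, 0.322, 0.114]), np.float64(0.004))
bot-left (array([0.676, 0.422, 0.158]), np.float64(0.049))
```

View pics/head.png

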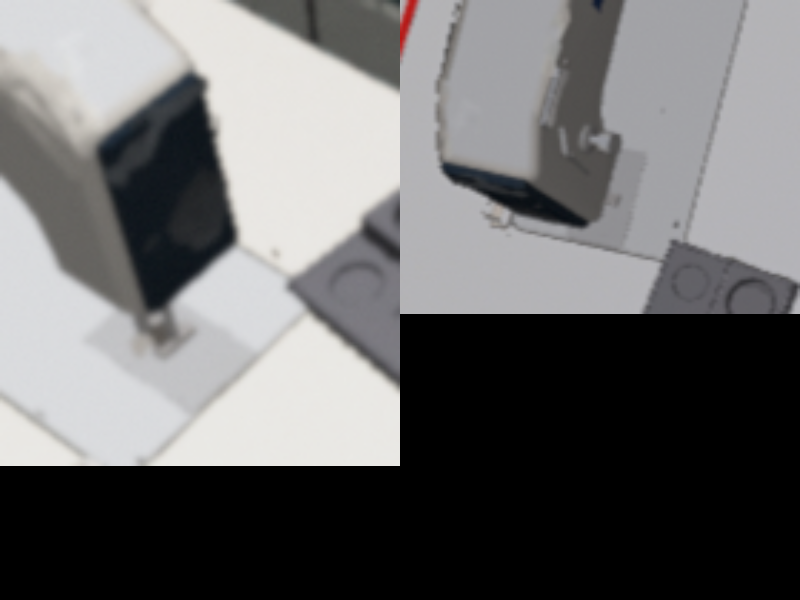

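The machine head's near lower corner is at about tray (42,106) mm and z 0.11, so the needle placing is clear. I'll move over the recess.

Request:
{"name": "move_arm", "arguments": {
  "commands": [1.5,2.75,-0.98,0,0,0,0,1.5,2.75,-0.98,0,0,0,0,1.5,2.75,-0.98,0,0,0,0,1.5,2.75,-0.98,0,0,0,0,1.5,0,0,3.6,0,0,0,1.5,0,0,3.6,0,0,0,1.5,0,0,3.6,0,0,0,1.5,0,0,3.6,0,0,0,1.5,0,0,3.6,0,0,0,1.5,0,0,3.4,0,0,0,1.5,0,0,0,0,0,0,1.5,0,0,0,0,0,0]
}}

```text
time_s: 9.42
position: [0.561, 0.2669, 0.0604]
ee_rot: [-0.0, 0.826, 0.563, -0.002]
ft_force: [0.3, 0.6, 0.8]
finger_gap: 0.0209
gripper_force: 49.1
```

Run:
```python
from look import *
look("o2",{})
```

```text
t 9.42 pos [0.561  0.2669 0.0604] q [-0.21  0.65 -0.46  1.79  0.39  0.79 -1.24]
tool x ang 68.54 z [-0.003 -0.002 -1.   ]
```

View pics/o2_wrist.png

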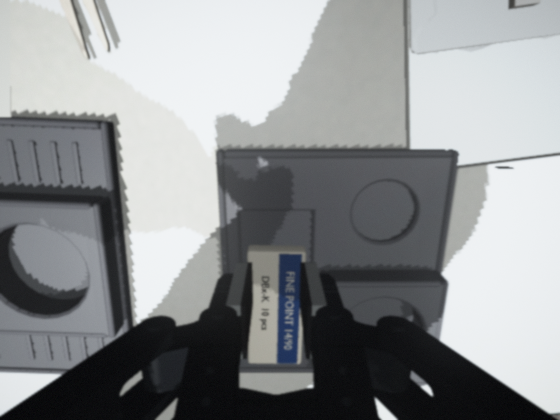

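```bash
cat >> h.py <<'E'
def toolray(px,z,st):
    "pixel -> point in tool frame (mm) at world height z"
    p=ray("wrist",px,z,st); return np.round(1000*Rq(st["ee_rot"]).as_matrix().T@(p-st["position"]),1)
E
python3 - <<'E'
from h import *
s=get_state()
for p in((239,210),(314,210),(384,210)): print(p,toolray(p,.008,s))
for p in((249,246),(305,246)): print(p,toolray(p,s["position"][2]-.018,s))
E
```

```text
(239, 210) [ 19.1 -21.   54.6]
(314, 210) [19.1 20.3 54.6]
(384, 210) [19.1 58.8 54.6]
(249, 246) [ 13.2 -13.   18. ]
(305, 246) [13.2 12.6 18. ]
```

The recess end is at tool x 19 and the pack end at 13, and the pack is centred sideways. It fits, so I'll lower and release.

Request:
{"name": "move_arm", "arguments": {
  "commands": [1.5,0,0,1.5,0,0,0,1.5,0,0,1,0,0,0,1.5,0,0,0.8,0,0,0,1.5,0,0,0.5,0,0,0,1.5,0,0,0,0,0,0,1.5,0,0,0,0,0,0]
}}

```text
time_s: 9.97
position: [0.562, 0.2676, 0.0236]
ee_rot: [-0.0, 0.827, 0.563, -0.0]
ft_force: [0.5, -0.4, 0.4]
finger_gap: 0.0209
gripper_force: 49.2
```

Request:
{"name": "move_arm", "arguments": {
  "commands": [3.4,0,0,0,0,0,0,3.4,0,0,0,0,0,0,3.4,0,0,0,0,0,0,3.4,0,0,0,0,0,0,3.4,0,0,-1,0,0,0,3.4,0,0,-2,0,0,0,3.4,0,0,-3,0,0,0,3.4,0,0,-3,0,0,0,3.4,0,0,-3,0,0,0,3.4,0,0,0,0,0,0]
}}

```text
time_s: 10.8
position: [0.5651, 0.2699, 0.1508]
ee_rot: [0.001, 0.827, 0.563, 0.005]
ft_force: [1.1, 1.2, 0.1]
finger_gap: 0.0339
gripper_force: 0.0
```

Run:
```python
from look import *
look("o3",dict(needle_pack=.004))
```

```text
t 10.8 pos [0.5651 0.2699 0.1508] q [-0.17  0.54 -0.51  1.74  0.32  0.93 -1.19]
tool x ang 68.51 z [ 0.009  0.005 -1.   ]
needle_pack wrist 0.84 [271. 222.] P [0.5544 0.2541]
   reg 0.8 rect [270. 224.  36.  71.] ctr [554.8 252.9] size [61.6 26.8] ang 68.4
```

View pics/o3_wrist.png

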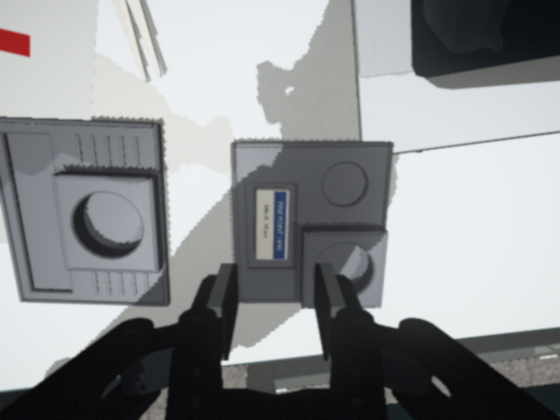

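The pack lies inside the oblong recess, at (270,224). Now the bobbin.

Request:
{"name": "move_arm", "arguments": {
  "commands": [4.5,0,0,-3.3,0,0,0,4.5,0,0,-3.3,0,0,0,4.5,0,0,-3.3,0,0,0,4.5,0,0,-3.3,0,0,0,4.5,-3.8,1.33,0,0,0,0,4.5,-3.8,1.33,0,0,0,0,4.5,-3.8,1.33,0,0,0,0,4.5,-3.8,1.33,0,0,0,0,4.5,-3.8,1.33,0,0,0,0,4.5,-3.8,1.33,0,0,0,0,4.5,-3.8,1.33,0,0,0,0,4.5,-3.8,1.33,0,0,0,0]
}}

```text
time_s: 11.95
position: [0.5484, -0.0564, 0.2743]
ee_rot: [-0.001, 0.827, 0.563, -0.001]
ft_force: [1.1, -1.1, 0.8]
finger_gap: 0.0445
gripper_force: 0.0
```

Request:
{"name": "move_arm", "arguments": {
  "commands": [4.5,-3.8,1.33,0,0,0,0,4.5,-3.8,1.33,0,0,0,0,4.5,-3.8,1.33,0,0,0,0,4.5,-3.8,1.33,0,0,0,0,4.5,0,0,4,0,0,0,4.5,0,0,4,0,0,0,4.5,0,0,4,0,0,0,4.5,0,0,3,0,0,0,4.5,0,0,0,0,0,0,4.5,0,0,0,0,0,0]
}}

```text
time_s: 12.78
position: [0.5418, -0.2146, 0.1237]
ee_rot: [-0.002, 0.826, 0.563, -0.002]
ft_force: [-0.3, -0.6, 1.4]
finger_gap: 0.0451
gripper_force: 0.0
```

Run:
```python
from look import *
look("b1",dict(bobbin=0,bobbin_case=0,thread_spool=0))
s=get_state()
for d in regions_of("bobbin","wrist")[:1]: print(d["rect"], toolray(d["rect"][:2],.007,s))
# mech tray from o3 frame
from fit import *
q=dict(position=np.array([.5651,.2699,.1508]),ee_rot=[.001,.827,.563,.005])
x,r=fit(q,[((25,0,22),(107,222)),((65,-79,9.5),(168,303)),((-65,-79,9.5),(22,299)),((65,79,9.5),(163,121))]); print(x,np.degrees(x[2]),np.round(r,1))
```

```text
t 12.78 pos [ 0.5418 -0.2146  0.1237] q [ 0.53  0.49 -0.34  1.86  0.21  0.83 -0.29]
tool x ang 68.54 z [-0.005  0.002 -1.   ]
bobbin wrist 0.83 [282. 197.] P [ 0.5475 -0.2084]
   reg 0.74 rect [284. 201.  29.  30.] ctr [ 549.9 -208.2] size [22.3 20.2] ang 68.6
bobbin_case wrist 0.63 [282. 198.] P [ 0.5473 -0.2093]
bobbin_case wrist 0.56 [399. 174.] P [ 0.6332 -0.2229]
   reg 0.9 rect [405. 179.  40.  47.] ctr [ 635.3 -227.9] size [26.6 31.4] ang 44.8
thread_spool wrist 0.92 [153. 257.] P [ 0.4348 -0.2171]
   reg 0.7 rect [140. 275.  78.  77.] ctr [ 448.6 -211.7] size [60.2 35. ] ang 22.2
[283.5, 201.3, 29.2, 30.0] [  5.5   4.9 120.2]
[ 0.41776499  0.31558536 -0.42663069] -24.44413790063642 [ 2.4  0.4  1.6  2.1 -2.7 -0.1 -1.3 -1.7]
```

Request:
{"name": "move_arm", "arguments": {
  "commands": [4.5,0.58,0.52,2,0,0,0,4.5,0,0,3,0,0,0,4.5,0,0,3,0,0,0,4.5,0,0,1.5,0,0,0,4.5,0,0,0.8,0,0,0,4.5,0,0,0,0,0,0,4.5,0,0,0,0,0,0,4.5,0,0,0,0,0,0]
}}

```text
time_s: 13.85
position: [0.5516, -0.2121, 0.0241]
ee_rot: [0.001, 0.827, 0.563, 0.001]
ft_force: [0.4, -0.1, 0.3]
finger_gap: 0.045
gripper_force: 0.0
```

Run:
```python
from look import *
look("b2",dict(bobbin=0))
s=get_state()
for d in regions_of("bobbin","wrist")[:2]: print(d["rect"], toolray(d["rect"][:2],.007,s))
```

```text
t 13.85 pos [ 0.5516 -0.2121  0.0241] q [ 0.48  0.64 -0.29  1.89  0.29  0.65 -0.36]
tool x ang 68.51 z [ 0.002 -0.001 -1.   ]
bobbin wrist 0.59 [271. 262.] P [ 0.5498 -0.2087]
   reg 0.81 rect [268. 268.  46.  45.] ctr [ 550.1 -206.8] size [24.  20.1] ang 68.5
   reg 0.43 rect [459. 236.  68.  65.] ctr [ 632.6 -224.4] size [26.5 32.1] ang 42.0
[268.2, 268.5, 45.5, 44.8] [ 2.4 -4.2 16.9]
[459.4, 236.1, 67.7, 64.8] [18.4 81.8 17.1]
```

Request:
{"name": "move_arm", "arguments": {
  "commands": [4.5,0.25,-0.42,0.4,0,0,0,4.5,0,0,0.4,0,0,0,4.5,0,0,0,0,0,0,4.5,0,0,0,0,0,0,1,0,0,0,0,0,0,1,0,0,0,0,0,0,1,0,0,0,0,0,0,1,0,0,0,0,0,0,1,0,0,0,0,0,0,1,0,0,0,0,0,0,1,0,0,0,0,0,0]
}}

```text
time_s: 14.97
position: [0.5477, -0.208, 0.0148]
ee_rot: [0.0, 0.827, 0.563, 0.0]
ft_force: [-1.2, -0.2, 3.2]
finger_gap: 0.0179
gripper_force: 49.0
```

Request:
{"name": "move_arm", "arguments": {
  "commands": [1,0,0,-1,0,0,0,1,0,0,-2,0,0,0,1,0,0,-3,0,0,0,1,0,0,-4,0,0,0,1,0,0,-4,0,0,0,1,0,0,-4,0,0,0,1,0,0,-4,0,0,0,1,0,0,-3,0,0,0,1,0,0,0,0,0,0]
}}

```text
time_s: 15.72
position: [0.5508, -0.2085, 0.2725]
ee_rot: [0.005, 0.827, 0.563, 0.004]
ft_force: [1.8, 0.0, 0.2]
finger_gap: 0.0177
gripper_force: 48.9
```

Run:
```python
from look import *
look("b3",dict(bobbin=0))
s=get_state()
for d in regions_of("bobbin","wrist")[:2]: print(d["p"],d["rect"], toolray(d["rect"][:2],s["position"][2]-.009,s))
```

```text
t 15.72 pos [ 0.5508 -0.2085  0.2725] q [ 0.56  0.33 -0.38  1.72  0.14  1.1  -0.24]
tool x ang 68.51 z [ 0.011 -0.004 -1.   ]
bobbin wrist 0.61 [274. 279.] P [ 0.4992 -0.3383]
   reg 0.32 rect [181. 221.  44.  41.] ctr [ 429.7 -219.7] size [57.2 38.2] ang 36.2
0.32 [180.9, 220.7, 43.8, 41.2] [ 28.5 -40.5   9. ]
```

View pics/b3_wrist.png

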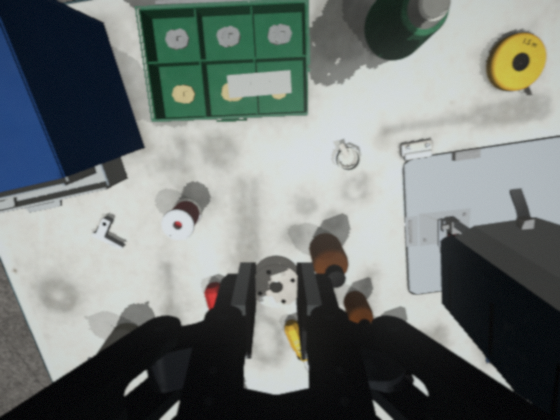

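The bobbin is held at (276,282) between the pads. I'll carry it over, turning half round so the camera stays away from the machine head.

Request:
{"name": "move_arm", "arguments": {
  "commands": [1,4,0,0,0,0,0,1,4,0,0,0,0,0,1,4,0,0,0,0,0,1,4,0,0,0,0,0,1,4,0,0,0,0,0,1,0,0,0,0,0,-0.1208,1,0,0,0,0,0,-0.1208,1,0,0,0,0,0,-0.1208,1,0,0,0,0,0,-0.1208,1,0,0,0,0,0,-0.1208,1,0,0,0,0,0,-0.1208]
}}

```text
time_s: 16.83
position: [0.6197, -0.0218, 0.2624]
ee_rot: [-0.002, 0.571, 0.821, -0.001]
ft_force: [-0.5, -0.7, -0.7]
finger_gap: 0.0182
gripper_force: 48.9
```

Request:
{"name": "move_arm", "arguments": {
  "commands": [1,0,0,0,0,0,-0.1208,1,0,0,0,0,0,-0.1208,1,0,0,0,0,0,-0.1208,1,0,0,0,0,0,-0.1208,1,0,0,0,0,0,-0.1208,1,0,0,0,0,0,-0.1208,1,0,0,0,0,0,-0.1208,1,0,0,0,0,0,-0.1208,1,0,0,0,0,0,-0.1208,1,0,0,0,0,0,-0.1208]
}}

```text
time_s: 17.67
position: [0.6197, -0.0219, 0.2625]
ee_rot: [-0.002, 0.003, 1.0, 0.0]
ft_force: [-0.8, -1.2, -0.7]
finger_gap: 0.0181
gripper_force: 48.9
```

Request:
{"name": "move_arm", "arguments": {
  "commands": [1,0,0,0,0,0,-0.1208,1,0,0,0,0,0,-0.1208,1,0,0,0,0,0,-0.1208,1,0,0,0,0,0,-0.1208,1,0,0,0,0,0,-0.1208,1,0,0,0,0,0,-0.1208,1,0,0,0,0,0,-0.1208,1,0,0,0,0,0,-0.1208,1,0,0,0,0,0,-0.1208,1,0,0,0,0,0,-0.1208,1,0,0,0,0,0,0]
}}

```text
time_s: 18.58
position: [0.6198, -0.022, 0.2624]
ee_rot: [-0.001, -0.564, 0.825, 0.001]
ft_force: [0.6, -0.5, -0.8]
finger_gap: 0.018
gripper_force: 48.9
```

```bash
cat > go.py <<'E'
from h import *
import sys
# go.py x y [yaw]: remaining shift in tool axes (cm) and turn about tool z
s=get_state(); M=Rq(s["ee_rot"]).as_matrix(); a=np.degrees(np.arctan2(M[1,0],M[0,0]))
d=np.array([float(sys.argv[1]),float(sys.argv[2]),s["position"][2]])-s["position"]
print("t",round(s["time_s"],2),"pos",np.round(s["position"],4),"yaw",round(a,2),"zaxis",np.round(M[:,2],3),"q",np.round(s["qpos"],2),"shift cm",np.round(100*M.T@d,2),"gap",round(s["finger_gap"],4))
E
python3 go.py .6227 .2625
```

```text
t 18.58 pos [ 0.6198 -0.022   0.2624] yaw -111.27 zaxis [-0.003  0.001 -1.   ] q [ 0.68  0.6  -1.1   1.62  0.55  1.27  2.26] shift cm [-26.62  10.05   0.03] gap 0.018
```

Request:
{"name": "move_arm", "arguments": {
  "commands": [1,-3.33,1.26,0,0,0,0,1,-3.33,1.26,0,0,0,0,1,-3.33,1.26,0,0,0,0,1,-3.33,1.26,0,0,0,0,1,-3.33,1.26,0,0,0,0,1,-3.33,1.26,0,0,0,0,1,-3.33,1.26,0,0,0,0,1,-3.33,1.26,0,0,0,0,1,0,0,0,0,0,0]
}}

```text
time_s: 19.33
position: [0.6207, 0.2723, 0.2639]
ee_rot: [0.0, -0.566, 0.825, 0.003]
ft_force: [-1.3, 0.4, 0.5]
finger_gap: 0.0184
gripper_force: 48.9
```

```bash
python3 go.py .6227 .2625
```

```text
t 19.33 pos [0.6207 0.2723 0.2639] yaw -111.1 zaxis [-0.003  0.005 -1.   ] q [ 0.15  0.68 -1.05  1.47  0.59  1.33  1.83] shift cm [ 0.84 -0.54 -0.01] gap 0.0184
```

Request:
{"name": "move_arm", "arguments": {
  "commands": [1,0,0,3,0,0,0,1,0,0,3,0,0,0,1,0,0,3,0,0,0,1,0,0,3,0,0,0,1,0,0,3,0,0,0,1,0,0,3,0,0,0,1,0,0,0,0,0,0,1,0,0,0,0,0,0,1,0,0,0,0,0,0,1,0,0,0,0,0,0]
}}

```text
time_s: 20.17
position: [0.6257, 0.264, 0.0869]
ee_rot: [0.002, -0.562, 0.827, 0.0]
ft_force: [0.1, 1.2, 0.4]
finger_gap: 0.018
gripper_force: 49.0
```

```bash
python3 go.py .6227 .2625
python3 - <<'E'
from look import *
look("b4",{})
s=get_state()
for d in regions_of("bobbin","wrist")[:3]: print(d["p"],d["rect"], toolray(d["rect"][:2],s["position"][2]-.009,s))
E
```

```text
t 20.17 pos [0.6257 0.264  0.0869] yaw -111.58 zaxis [ 0.003  0.002 -1.   ] q [ 0.11  0.85 -0.93  1.62  0.75  1.07  1.72] shift cm [ 0.25  0.22 -0.  ] gap 0.018
t 20.17 pos [0.6257 0.264  0.0869] q [ 0.11  0.85 -0.93  1.62  0.75  1.07  1.72]
tool x ang -111.58 z [ 0.003  0.002 -1.   ]
0.84 [273.8, 284.8, 40.3, 54.0] [-0.3 -0.2  9. ]
```

Request:
{"name": "move_arm", "arguments": {
  "commands": [1,0.25,0.22,1.5,0,0,0,1,0,0,1.5,0,0,0,1,0,0,1,0,0,0,1,0,0,0.6,0,0,0,1,0,0,0,0,0,0,1,0,0,0,0,0,0,1,0,0,0,0,0,0]
}}

```text
time_s: 20.85
position: [0.622, 0.2619, 0.0389]
ee_rot: [0.0, -0.563, 0.827, 0.0]
ft_force: [-0.3, 1.2, 0.0]
finger_gap: 0.0182
gripper_force: 49.0
```

```bash
python3 go.py .6227 .2625
```

```text
t 20.85 pos [0.622  0.2619 0.0389] yaw -111.53 zaxis [ 0.     0.001 -1.   ] q [ 0.09  0.9  -0.9   1.64  0.8   1.01  1.69] shift cm [-0.08 -0.04  0.  ] gap 0.0182
```

Within 1 mm laterally; now the last 18 mm down, release and rise.

Request:
{"name": "move_arm", "arguments": {
  "commands": [1,0,0,0.8,0,0,0,1,0,0,0.6,0,0,0,1,0,0,0.4,0,0,0,1,0,0,0,0,0,0,1,0,0,0,0,0,0]
}}

```text
time_s: 21.27
position: [0.6217, 0.2615, 0.0203]
ee_rot: [-0.0, -0.563, 0.827, 0.0]
ft_force: [-0.3, 1.0, -0.6]
finger_gap: 0.0178
gripper_force: 49.0
```

Request:
{"name": "move_arm", "arguments": {
  "commands": [2.8,0,0,0,0,0,0,2.8,0,0,0,0,0,0,2.8,0,0,0,0,0,0,2.8,0,0,0,0,0,0,2.8,0,0,-1,0,0,0,2.8,0,0,-2,0,0,0,2.8,0,0,-3,0,0,0,2.8,0,0,-3,0,0,0,2.8,0,0,-3,0,0,0,2.8,0,0,0,0,0,0,2.8,0,0,0,0,0,0]
}}

```text
time_s: 22.18
position: [0.6228, 0.2625, 0.1436]
ee_rot: [0.002, -0.563, 0.827, -0.0]
ft_force: [0.7, -0.1, 0.6]
finger_gap: 0.028
gripper_force: 0.0
```

```bash
python3 go.py .6227 .2625
python3 - <<'E'
from look import *
look("b5",dict(bobbin=.004))
s=get_state()
print(proj("wrist",[.6227,.2625,.004],s))
for d in regions_of("bobbin","wrist")[:3]: print(d["p"],d["rect"], ray("wrist",d["rect"][:2],.012,s))
E
```

```text
t 22.18 pos [0.6228 0.2625 0.1436] yaw -111.53 zaxis [ 0.004  0.002 -1.   ] q [ 0.14  0.78 -0.98  1.59  0.7   1.14  1.76] shift cm [ 0.    0.01 -0.  ] gap 0.028
t 22.18 pos [0.6228 0.2625 0.1436] q [ 0.14  0.78 -0.98  1.59  0.7   1.14  1.76]
tool x ang -111.53 z [ 0.004  0.002 -1.   ]
bobbin wrist 0.71 [276. 200.] P [0.6214 0.2609]
   reg 0.64 rect [274. 203.  26.  29.] ctr [620.5 260.3] size [22.6 20.3] ang 68.5
[273.78188519 207.25655811]
0.64 [273.6, 202.7, 25.5, 28.8] [0.62058703 0.25688166 0.012     ]
```

The bobbin sits in its recess, at (274,203) where expected. Now the spool.

Request:
{"name": "move_arm", "arguments": {
  "commands": [6.5,0,0,-3,0,0,0,6.5,0,0,-3.5,0,0,0,6.5,0,0,-3.5,0,0,0,6.5,0,0,-3,0,0,0,6.5,3.3,-1.3,0,0,0,0,6.5,3.3,-1.3,0,0,0,0,6.5,3.3,-1.3,0,0,0,0,6.5,3.3,-1.3,0,0,0,0,6.5,3.3,-1.3,0,0,0,0,6.5,3.3,-1.3,0,0,0,0,6.5,3.3,-1.3,0,0,0,0,6.5,3.3,-1.3,0,0,0,0]
}}

```text
time_s: 23.38
position: [0.6209, -0.0242, 0.2695]
ee_rot: [-0.001, -0.563, 0.827, 0.001]
ft_force: [1.1, 0.2, -0.2]
finger_gap: 0.0647
gripper_force: 0.0
```

Request:
{"name": "move_arm", "arguments": {
  "commands": [6.5,0,0,0,0,0,0.1208,6.5,0,0,0,0,0,0.1208,6.5,0,0,0,0,0,0.1208,6.5,0,0,0,0,0,0.1208,6.5,0,0,0,0,0,0.1208,6.5,0,0,0,0,0,0.1208,6.5,0,0,0,0,0,0.1208,6.5,0,0,0,0,0,0.1208,6.5,0,0,0,0,0,0.1208,6.5,0,0,0,0,0,0.1208,6.5,0,0,0,0,0,0.1208,6.5,0,0,0,0,0,0.1208]
}}

```text
time_s: 24.38
position: [0.621, -0.0223, 0.2693]
ee_rot: [-0.001, 0.13, 0.992, -0.0]
ft_force: [-0.6, 0.2, 1.0]
finger_gap: 0.0652
gripper_force: 0.0
```

Request:
{"name": "move_arm", "arguments": {
  "commands": [6.5,0,0,0,0,0,0.1208,6.5,0,0,0,0,0,0.1208,6.5,0,0,0,0,0,0.1208,6.5,0,0,0,0,0,0.1208,6.5,0,0,0,0,0,0.1208,6.5,0,0,0,0,0,0.1208,6.5,0,0,0,0,0,0.1208,6.5,0,0,0,0,0,0.1208,6.5,0,0,0,0,0,0.1208,6.5,0,0,0,0,0,0.1208,6.5,0,0,0,0,0,0.1208,6.5,0,0,0,0,0,0.1208]
}}

```text
time_s: 25.38
position: [0.621, -0.0223, 0.2693]
ee_rot: [-0.001, 0.755, 0.656, -0.001]
ft_force: [0.2, 0.1, -0.2]
finger_gap: 0.0652
gripper_force: 0.0
```

Request:
{"name": "move_arm", "arguments": {
  "commands": [6.5,0,0,0,0,0,0.1208,6.5,0,0,0,0,0,0.1208,6.5,-3.6,-1.4,0,0,0,0,6.5,-3.6,-1.4,0,0,0,0,6.5,-3.6,-1.4,0,0,0,0,6.5,-3.6,-1.4,0,0,0,0,6.5,-3.6,-1.4,0,0,0,0,6.5,-3.6,-1.4,0,0,0,0,6.5,-3.6,-1.4,0,0,0,0,6.5,0,0,3.5,0,0,0,6.5,0,0,3.5,0,0,0,6.5,0,0,0,0,0,0]
}}

```text
time_s: 26.38
position: [0.4333, -0.2201, 0.1947]
ee_rot: [-0.005, 0.827, 0.562, -0.003]
ft_force: [-1.7, 0.1, -0.4]
finger_gap: 0.0648
gripper_force: 0.0
```

Request:
{"name": "move_arm", "arguments": {
  "commands": [6.5,0,0,0,0,0,0,6.5,0,0,0,0,0,0]
}}

```text
time_s: 26.55
position: [0.439, -0.2205, 0.2015]
ee_rot: [0.0, 0.826, 0.563, 0.0]
ft_force: [-0.8, -0.4, 0.3]
finger_gap: 0.0648
gripper_force: 0.0
```

```bash
python3 go.py .438 -.218
python3 - <<'E'
from look import *
look("s1",dict(thread_spool=0,short_driver=.01,small_oil_bottle=0),n=2)
s=get_state()
# flange: top disc of spool by whiteness in the region
for d in regions_of("thread_spool","wrist")[:1]:
    im=cv2.imread("pics/s1_wrist.png"); m=d["pixels"]; ys,xs=np.nonzero(m); print(len(xs))
    x0,x1,y0,y1=xs.min()-25,xs.max()+25,ys.min()-25,ys.max()+25
    cv2.imwrite("pics/s1c.png",cv2.resize(im[max(y0,0):y1,max(x0,0):x1],(600,int(600*(y1-max(y0,0))/(x1-max(x0,0)))))[:600]); print(x0,x1,y0,y1)
E
```

```text
t 26.55 pos [ 0.439  -0.2205  0.2015] yaw 68.58 zaxis [ 0.001  0.    -1.   ] q [ 0.64  0.25 -0.35  2.01  0.11  0.9  -0.14] shift cm [ 0.2  -0.19  0.  ] gap 0.0648
t 26.55 pos [ 0.439  -0.2205  0.2015] q [ 0.64  0.25 -0.35  2.01  0.11  0.9  -0.14]
tool x ang 68.58 z [ 0.001  0.    -1.   ]
thread_spool wrist 0.93 [272. 183.] P [ 0.4357 -0.2183]
   reg 0.91 rect [273. 190.  42.  50.] ctr [ 439. -213.] size [41.6 34.4] ang 55.8
small_oil_bottle wrist 0.92 [439. 226.] P [ 0.5744 -0.32  ]
small_oil_bottle wrist 0.83 [499. 336.] P [ 0.6058 -0.4705]
   reg 0.9 rect [485. 310.  57.  51.] ctr [ 597.9 -433.7] size [32.  88.4] ang 25.4
   reg 0.7 rect [524. 359.  72.  68.] ctr [ 635.4 -511.6] size [ 24.2 133.7] ang 27.7
1652
227 318 138 238
```

Run:
```python
from h import *
s=get_state()
for p,z in(((273,194.5),.049),((272,183),0)): print(toolray(p,z,s),ray("wrist",p,z,s))
```

```text
[  2.3  -3.1 152.1] [ 0.43652522 -0.21762113  0.049     ]
[  0.9  -4.5 201.1] [ 0.43476293 -0.21849068  0.        ]
```

Request:
{"name": "move_arm", "arguments": {
  "commands": [6.5,0.2,-0.35,3,0,0,0,6.5,0,0,4,0,0,0,6.5,0,0,4,0,0,0,6.5,0,0,3,0,0,0,6.5,0,0,1.5,0,0,0,6.5,0,0,0.5,0,0,0,6.5,0,0,0,0,0,0,6.5,0,0,0,0,0,0,6.5,0,0,0,0,0,0]
}}

```text
time_s: 27.7
position: [0.4368, -0.2182, 0.042]
ee_rot: [0.001, 0.827, 0.563, 0.001]
ft_force: [0.2, 0.0, 0.1]
finger_gap: 0.0649
gripper_force: 0.0
```

```bash
python3 go.py .436 -.218
python3 - <<'E'
from h import *
s=get_state(); get_image("wrist")
for d in regions_of("thread_spool","wrist")[:1]: print(d["p"],d["rect"],toolray(d["rect"][:2],.049,s))
E
```

```text
t 27.7 pos [ 0.4368 -0.2182  0.042 ] yaw 68.51 zaxis [ 0.002 -0.001 -1.   ] q [ 0.57  0.49 -0.28  2.13  0.26  0.55 -0.28] shift cm [-0.01 -0.08 -0.  ] gap 0.0649
0.93 [277.1, 277.4, 87.5, 115.9] [10.5 -0.2 -7. ]
```

Request:
{"name": "move_arm", "arguments": {
  "commands": [6.5,0,0,0.8,0,0,0,6.5,0,0,0,0,0,0,2,0,0,0,0,0,0,2,0,0,0,0,0,0,2,0,0,0,0,0,0,2,0,0,0,0,0,0,2,0,0,0,0,0,0,2,0,0,0,0,0,0,2,0,0,0,0,0,0,2,0,0,0,0,0,0],
  "newtons": 50
}}

```text
time_s: 28.63
position: [0.4357, -0.2178, 0.0328]
ee_rot: [0.0, 0.827, 0.563, 0.0]
ft_force: [-1.3, 0.4, 5.5]
finger_gap: 0.0328
gripper_force: 50.1
```

Request:
{"name": "move_arm", "arguments": {
  "commands": [2,0,0,-1,0,0,0,2,0,0,-2,0,0,0,2,0,0,-3,0,0,0,2,0,0,-4,0,0,0,2,0,0,-4,0,0,0,2,0,0,-4,0,0,0,2,0,0,-4,0,0,0,2,0,0,-3,0,0,0,2,0,0,0,0,0,0]
}}

```text
time_s: 29.38
position: [0.4387, -0.2186, 0.2897]
ee_rot: [0.005, 0.827, 0.563, 0.003]
ft_force: [0.9, 0.0, -1.1]
finger_gap: 0.0329
gripper_force: 49.7
```

```bash
python3 go.py .5975 .1983
python3 - <<'E'
from h import *
s=get_state(); save(get_image("wrist"),"s2_wrist.png")
for d in regions_of("thread_spool","wrist")[:1]: print(d["p"],d["rect"],toolray(d["rect"][:2],s["position"][2]+.015,s))
E
```

```text
t 29.38 pos [ 0.4387 -0.2186  0.2897] yaw 68.51 zaxis [ 0.011 -0.005 -1.   ] q [ 0.67  0.14 -0.37  1.91  0.06  1.08 -0.1 ] shift cm [ 4.461e+01 -4.900e-01 -4.000e-02] gap 0.0329
0.95 [275.8, 288.9, 89.0, 121.1] [ 10.   -0.7 -15. ]
```

Request:
{"name": "move_arm", "arguments": {
  "commands": [2,3,-0.05,0,0,0,0,2,4,-0.05,0,0,0,0,2,4,-0.05,0,0,0,0,2,4,-0.05,0,0,0,0,2,4,-0.05,0,0,0,0,2,4,-0.05,0,0,0,0,2,4,-0.05,0,0,0,0,2,4,-0.05,0,0,0,0,2,4,-0.05,0,0,0,0,2,4,-0.05,0,0,0,0,2,3,0,0,0,0,0,2,2,0,0,0,0,0]
}}

```text
time_s: 30.48
position: [0.5911, 0.1975, 0.2802]
ee_rot: [-0.002, 0.825, 0.565, -0.001]
ft_force: [0.4, 0.4, 0.4]
finger_gap: 0.0331
gripper_force: 49.7
```

Request:
{"name": "move_arm", "arguments": {
  "commands": [2,0.5,0,2,0,0,0,2,0,0,4,0,0,0,2,0,0,4,0,0,0,2,0,0,4,0,0,0,2,0,0,4,0,0,0,2,0,0,2,0,0,0,2,0,0,0,0,0,0,2,0,0,0,0,0,0,2,0,0,0,0,0,0]
}}

```text
time_s: 31.23
position: [0.5943, 0.1988, 0.0834]
ee_rot: [-0.0, 0.826, 0.563, 0.001]
ft_force: [0.4, 0.7, -0.1]
finger_gap: 0.0329
gripper_force: 49.8
```

```bash
python3 go.py .5974 .1983
```

```text
t 31.23 pos [0.5943 0.1988 0.0834] yaw 68.53 zaxis [ 0.001  0.001 -1.   ] q [-0.06  0.63 -0.5   1.77  0.39  0.84 -1.12] shift cm [0.07 0.3  0.  ] gap 0.0329
```

Request:
{"name": "move_arm", "arguments": {
  "commands": [2,0.07,0.3,0.5,0,0,0,2,0,0,0.5,0,0,0,2,0,0,0.5,0,0,0,2,0,0,0,0,0,0,2,0,0,0,0,0,0]
}}

```text
time_s: 31.65
position: [0.5968, 0.1976, 0.0675]
ee_rot: [0.0, 0.827, 0.563, -0.0]
ft_force: [-0.5, 0.3, 0.0]
finger_gap: 0.0329
gripper_force: 49.7
```

```bash
python3 go.py .5974 .1983
python3 - <<'E'
from h import *
s=get_state(); save(get_image("wrist"),"s3_wrist.png")
E
```

```text
t 31.65 pos [0.5968 0.1976 0.0675] yaw 68.51 zaxis [-0. -0. -1.] q [-0.06  0.66 -0.49  1.77  0.41  0.82 -1.13] shift cm [ 0.08  0.03 -0.  ] gap 0.0329
```

View pics/s3_wrist.png

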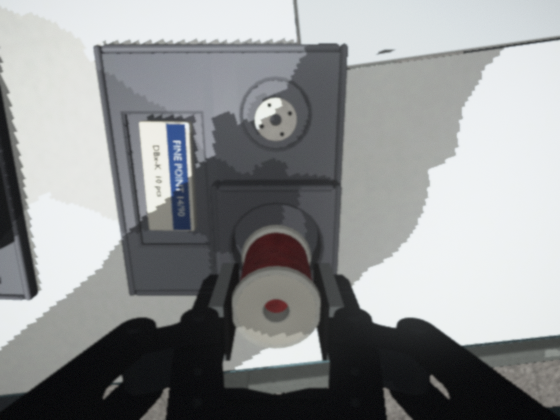

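The view shows the pack seated (165,178), the bobbin flat in its recess (275,118), and the spool upright over the well (277,290). I'll lower and release.

Request:
{"name": "move_arm", "arguments": {
  "commands": [2,0.08,0,0.8,0,0,0,2,0,0,0.8,0,0,0,2,0,0,0.7,0,0,0,2,0,0,0.6,0,0,0,2,0,0,0,0,0,0,2,0,0,0,0,0,0]
}}

```text
time_s: 32.2
position: [0.597, 0.1985, 0.0378]
ee_rot: [-0.0, 0.826, 0.563, -0.0]
ft_force: [0.8, 0.2, -0.3]
finger_gap: 0.033
gripper_force: 49.8
```

Request:
{"name": "move_arm", "arguments": {
  "commands": [4.8,0,0,0,0,0,0,4.8,0,0,0,0,0,0,4.8,0,0,0,0,0,0,4.8,0,0,0,0,0,0,4.8,0,0,-1,0,0,0,4.8,0,0,-2,0,0,0,4.8,0,0,-3,0,0,0,4.8,0,0,-4,0,0,0,4.8,0,0,-4,0,0,0,4.8,0,0,-4,0,0,0,4.8,0,0,-4,0,0,0,4.8,0,0,0,0,0,0]
}}

```text
time_s: 33.2
position: [0.6007, 0.201, 0.2688]
ee_rot: [0.002, 0.826, 0.563, 0.007]
ft_force: [1.0, 0.4, 0.9]
finger_gap: 0.0481
gripper_force: 0.0
```

```bash
python3 go.py .496 -.436
python3 - <<'E'
from look import *
look("s4",dict(thread_spool=.004,bobbin=.004,needle_pack=.004),n=1)
print(proj("wrist",[.5974,.1983,.004],get_state()))
E
```

```text
t 33.2 pos [0.6007 0.201  0.2688] yaw 68.52 zaxis [ 0.014  0.005 -1.   ] q [ 0.    0.44 -0.58  1.61  0.26  1.15 -1.01] shift cm [-63.11  13.58  -0.48] gap 0.0481
t 33.2 pos [0.6007 0.201  0.2688] q [ 0.    0.44 -0.58  1.61  0.26  1.15 -1.01]
tool x ang 68.52 z [ 0.014  0.005 -1.   ]
thread_spool wrist 0.98 [268. 178.] P [0.5928 0.1989]
   reg 0.64 rect [271. 182.  38.  39.] ctr [597.3 203. ] size [39.2 33.6] ang 68.4
bobbin wrist 0.53 [269. 118.] P [0.6185 0.2598]
   reg 0.88 rect [268. 118.  23.  21.] ctr [620.1 260.6] size [19.6 20.3] ang 68.5
needle_pack wrist 0.69 [217. 145.] P [0.5541 0.2536]
   reg 0.95 rect [216. 146.  27.  57.] ctr [554.6 253.3] size [60.8 26.5] ang 67.6
[277.80277583 172.32562043]
```

The spool is in the well. Next is the short screwdriver.

Request:
{"name": "move_arm", "arguments": {
  "commands": [4.5,-3.98,0.83,0,0,0,0,4.5,-3.98,0.83,0,0,0,0,4.5,-3.98,0.83,0,0,0,0,4.5,-3.98,0.83,0,0,0,0,4.5,-3.98,0.83,0,0,0,0,4.5,-3.98,0.83,0,0,0,0,4.5,-3.98,0.83,0,0,0,0,4.5,-3.98,0.83,0,0,0,0,4.5,-3.98,0.83,0,0,0,0,4.5,-3.98,0.83,0,0,0,0,4.5,-3.98,0.83,0,0,0,0,4.5,-3.98,0.83,0,0,0,0]
}}

```text
time_s: 34.55
position: [0.5139, -0.2841, 0.2576]
ee_rot: [-0.001, 0.826, 0.563, -0.0]
ft_force: [1.3, -0.3, -0.2]
finger_gap: 0.0448
gripper_force: 0.0
```

Request:
{"name": "move_arm", "arguments": {
  "commands": [4.5,-3.98,0.83,0,0,0,0,4.5,-3.98,0.83,0,0,0,0,4.5,-3.98,0.83,0,0,0,0,4.5,0,0,3,0,0,-0.115,4.5,0,0,3,0,0,-0.115,4.5,0,0,3,0,0,-0.115,4.5,0,0,1,0,0,0,4.5,0,0,0,0,0,0,4.5,0,0,0,0,0,0,4.5,0,0,0,0,0,0]
}}

```text
time_s: 35.38
position: [0.4957, -0.4029, 0.1604]
ee_rot: [0.001, 0.718, 0.696, 0.0]
ft_force: [0.1, -0.2, 0.8]
finger_gap: 0.0451
gripper_force: 0.0
```

```bash
python3 go.py .498 -.414
python3 - <<'E'
from look import *
look("d1",dict(short_driver=.01,long_driver=.012),n=2)
E
```

```text
t 35.38 pos [ 0.4957 -0.4029  0.1604] yaw 88.17 zaxis [ 0.002 -0.001 -1.   ] q [ 0.89  0.53 -0.42  1.7   0.26  0.96  0.34] shift cm [-1.1   0.27  0.  ] gap 0.0451
t 35.38 pos [ 0.4957 -0.4029  0.1604] q [ 0.89  0.53 -0.42  1.7   0.26  0.96  0.34]
tool x ang 88.17 z [ 0.002 -0.001 -1.   ]
short_driver wrist 0.69 [278. 259.] P [ 0.4954 -0.4584]
   reg 0.62 rect [279. 255.  27. 124.] ctr [ 495.7 -455.8] size [116.9  19.9] ang 87.8
long_driver wrist 0.67 [171. 198.] P [ 0.4094 -0.3996]
   reg 0.84 rect [179. 188.  38. 220.] ctr [ 407.1 -403.9] size [189.8  27.6] ang 79.2
```

View pics/d1_wrist.png

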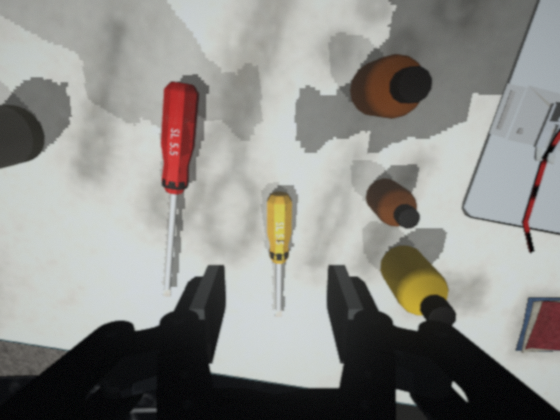

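The view shows the short yellow driver from its handle end (279,192) to its tip (277,315), with the bottles at x≥370 px and the long driver at x≤200 px clear of the fingers. I'll go down.

Request:
{"name": "move_arm", "arguments": {
  "commands": [4.5,-0.95,0.19,2,0,0,0,4.5,0,0,3,0,0,0,4.5,0,0,3,0,0,0,4.5,0,0,3,0,0,0,4.5,0,0,1.5,0,0,0,4.5,0,0,0.5,0,0,0,4.5,0,0,0,0,0,0,4.5,0,0,0,0,0,0,4.5,0,0,0,0,0,0]
}}

```text
time_s: 36.38
position: [0.4974, -0.413, 0.0306]
ee_rot: [0.002, 0.718, 0.696, 0.0]
ft_force: [-0.1, 0.4, -0.1]
finger_gap: 0.045
gripper_force: 0.0
```

```bash
python3 go.py .4973 -.4125
python3 - <<'E'
from h import *
s=get_state(); get_image("wrist")
for d in regions_of("short_driver","wrist")[:1]: print(d["p"],d["rect"],toolray(d["rect"][:2],.015,s), toolray((d["rect"][0],d["rect"][1]-d["rect"][3]/2),.012,s))
E
```

```text
t 36.38 pos [ 0.4974 -0.413   0.0306] yaw 88.27 zaxis [ 0.003 -0.002 -1.   ] q [ 0.85  0.71 -0.36  1.75  0.34  0.75  0.29] shift cm [ 0.05 -0.01 -0.  ] gap 0.045
0.72 [279.1, 317.1, 45.8, 158.2] [-22.5   0.7  15.7] [17.2  0.6 18.6]
```

Request:
{"name": "move_arm", "arguments": {
  "commands": [4.5,0,0,0.8,0,0,0,4.5,0,0,0.6,0,0,0,4.5,0,0,0,0,0,0,1,0,0,0,0,0,0,1,0,0,0,0,0,0,1,0,0,0,0,0,0,1,0,0,0,0,0,0,1,0,0,0,0,0,0,1,0,0,0,0,0,0,1,0,0,0,0,0,0],
  "newtons": 70
}}

```text
time_s: 37.32
position: [0.4961, -0.4121, 0.0147]
ee_rot: [0.0, 0.718, 0.696, 0.0]
ft_force: [-0.5, -0.4, 1.9]
finger_gap: 0.0186
gripper_force: 68.4
```

Request:
{"name": "move_arm", "arguments": {
  "commands": [1,0,0,-0.5,0,0,0,1,0,0,-1,0,0,0,1,0,0,-2,0,0,0,1,0,0,-3,0,0,0,1,0,0,-4,0,0,0,1,0,0,-4,0,0,0,1,0,0,-4,0,0,0,1,0,0,-4,0,0,0,1,0,0,-3,0,0,0,1,0,0,0,0,0,0]
}}

```text
time_s: 38.15
position: [0.4992, -0.4137, 0.2787]
ee_rot: [0.007, 0.718, 0.696, 0.001]
ft_force: [1.1, 1.3, -0.4]
finger_gap: 0.0182
gripper_force: 68.1
```

```bash
python3 go.py .4 .22
python3 - <<'E'
from h import *
s=get_state(); save(get_image("wrist"),"d2_wrist.png")
for d in regions_of("short_driver","wrist")[:2]: print(d["p"],d["rect"],toolray((d["rect"][0],d["rect"][1]-d["rect"][3]/2),s["position"][2]-.005,s))
E
```

```text
t 38.15 pos [ 0.4992 -0.4137  0.2787] yaw 88.27 zaxis [ 0.011 -0.008 -1.   ] q [ 0.92  0.43 -0.44  1.57  0.2   1.17  0.4 ] shift cm [ 63.04 -11.83  -0.62] gap 0.0182
0.84 [276.1, 324.2, 47.5, 135.8] [14.4 -0.8  4.9]
```

Request:
{"name": "move_arm", "arguments": {
  "commands": [1,2.5,0,0,0,0,0,1,3.9,0,0,0,0,0,1,3.9,0,0,0,0,0,1,3.9,0,0,0,0,0,1,3.9,0,0,0,0,0,1,3.9,0,0,0,0,0,1,3.9,0,0,0,0,0,1,3.9,0,0,0,0,0,1,3.9,0,0,0,0,0,1,3.9,0,0,0,0,0,1,3.9,0,0,0,0,0,1,3.9,0,0,0,0,0]
}}

```text
time_s: 39.25
position: [0.5082, 0.043, 0.2681]
ee_rot: [-0.001, 0.718, 0.696, -0.001]
ft_force: [1.5, 0.7, -0.9]
finger_gap: 0.0182
gripper_force: 68.1
```

Request:
{"name": "move_arm", "arguments": {
  "commands": [1,3.9,0,0,0,0,0,1,3.9,0,0,0,0,0,1,3.9,0,0,0,0,0,1,2.5,0,0,0,0,0,1,0,0,0,0,0,0.0972,1,0,0,0,0,0,0.0972,1,0,0,0,0,0,0.0972,1,0,0,0,0,0,0.0972,1,0,0,0,0,0,0,1,0,0,0,0,0,0]
}}

```text
time_s: 40.08
position: [0.5132, 0.1832, 0.2683]
ee_rot: [-0.0, 0.838, 0.546, -0.001]
ft_force: [0.7, -0.4, -0.5]
finger_gap: 0.0182
gripper_force: 68.1
```

```bash
python3 go.py .42 .22
python3 - <<'E'
from look import *
look("m1",dict(mechanic_tray=0,short_driver=.25),n=1)
s=get_state()
f,cx,cy,Rw,o,_=cam("side")
im=get_image("side"); save(im,"m1_side.png")
for d in regions_of("short_driver","side")[:2]: print("side",d["p"],d["rect"])
c=proj("side",s["position"]); print("tcp in side",c)
E
```

```text
t 40.08 pos [0.5132 0.1832 0.2683] yaw 66.18 zaxis [-0.002 -0.001 -1.   ] q [ 0.09  0.31 -0.66  1.8   0.21  1.11 -1.06] shift cm [ -0.4  -10.01   0.02] gap 0.0182
t 40.08 pos [0.5132 0.1832 0.2683] q [ 0.09  0.31 -0.66  1.8   0.21  1.11 -1.06]
tool x ang 66.18 z [-0.002 -0.001 -1.   ]
mechanic_tray wrist 0.95 [145.  97.] P [0.4149 0.3129]
   reg 0.84 rect [138.  93. 140. 161.] ctr [414.3 314. ] size [158.4 131.5] ang 66.2
short_driver wrist 0.59 [279. 374.] P [0.4903 0.1289]
   reg 0.87 rect [276. 324.  46. 138.] ctr [430.5  -2.6] size [207.2  57.7] ang 69.6
side 0.41 [255.0, 202.2, 39.6, 27.9]
tcp in side [239.24926196 207.14455649]
```

Run:
```python
from h import *
s=get_state(); M=Rq(s["ee_rot"]).as_matrix()
for t in(0,10,20,30):
  e=[]
  for L in(16,-46,-104):
    a=np.radians(t); p=s["position"]+M@np.array([L*np.cos(a),0,4.7-L*np.sin(a)])/1e3
    e.append(np.round(proj("side",p),0).tolist()+np.round(proj("wrist",p,s),0).tolist())
  print(t,e)
im=cv2.imread("pics/m1_side.png")[170:250,210:300]; hsv=cv2.cvtColor(im,cv2.COLOR_BGR2HSV)
m=(hsv[...,0]>15)&(hsv[...,0]<35)&(hsv[...,1]>120)&(hsv[...,2]>60); ys,xs=np.nonzero(m); print(len(xs), xs.min()+210,xs.max()+210,ys.min()+170,ys.max()+170) if len(xs) else print(0)
im=cv2.imread("pics/m1_wrist.png");hsv=cv2.cvtColor(im,cv2.COLOR_BGR2HSV)
m=(hsv[...,0]>15)&(hsv[...,0]<35)&(hsv[...,1]>120)&(hsv[...,2]>60); m[:200]=0; ys,xs=np.nonzero(m); print(len(xs), xs.min(),xs.max(),ys.min(),ys.max())
```

```text
0 [[233.0, 213.0, 277.0, 252.0], [256.0, 199.0, 277.0, 373.0], [275.0, 186.0, 277.0, 464.0]]
10 [[233.0, 211.0, 277.0, 256.0], [256.0, 202.0, 277.0, 360.0], [275.0, 193.0, 277.0, 431.0]]
20 [[234.0, 210.0, 277.0, 260.0], [255.0, 205.0, 277.0, 346.0], [273.0, 201.0, 277.0, 399.0]]
30 [[234.0, 209.0, 277.0, 265.0], [254.0, 208.0, 277.0, 332.0], [271.0, 208.0, 277.0, 370.0]]
67 233 255 202 214
4569 253 300 256 385
```

```bash
python3 go.py .3997 .3746
```

```text
t 40.43 pos [0.514  0.1834 0.2695] yaw 66.03 zaxis [-0.  0. -1.] q [ 0.09  0.31 -0.66  1.8   0.21  1.11 -1.07] shift cm [ 12.83 -18.21   0.  ] gap 0.0185
```

Request:
{"name": "move_arm", "arguments": {
  "commands": [1,2.14,-3.03,0,0,0,0,1,2.14,-3.03,0,0,0,0,1,2.14,-3.03,0,0,0,0,1,2.14,-3.03,0,0,0,0,1,2.14,-3.03,0,0,0,0,1,2.14,-3.03,0,0,0,0,1,0,0,4,0,0,0,1,0,0,4,0,0,0,1,0,0,4,0,0,0,1,0,0,4,0,0,0,1,0,0,2,0,0,0,1,0,0,0,0,0,0]
}}

```text
time_s: 41.43
position: [0.398, 0.3721, 0.085]
ee_rot: [0.001, 0.838, 0.545, -0.004]
ft_force: [-0.2, -0.6, -1.2]
finger_gap: 0.0178
gripper_force: 68.2
```

Request:
{"name": "move_arm", "arguments": {
  "commands": [1,0,0,0,0,0,0,1,0,0,0,0,0,0]
}}

```text
time_s: 41.6
position: [0.4009, 0.376, 0.0912]
ee_rot: [-0.0, 0.839, 0.545, 0.001]
ft_force: [0.6, -0.5, -0.4]
finger_gap: 0.018
gripper_force: 68.2
```

```bash
python3 go.py .3997 .3746
python3 - <<'E'
from look import *
look("m2",dict(mechanic_tray=0),n=1)
s=get_state()
T=lambda x,y,z:[.416+(x*.915+y*.4035)/1e3,.315+(-.4035*x+.915*y)/1e3,z/1e3]
for n,p in dict(trTL=(-53,67,8),trTR=(-19,67,8),rimTL=(-65,79,9.5),rimTR=(65,79,9.5),blkTL=(-13,40,22),blkTR=(63,40,22),well=(25,0,22)).items(): print(n,np.round(proj("wrist",T(*p),s),1))
im=cv2.imread("pics/m2_wrist.png")
cv2.imwrite("pics/m2b.png",cv2.resize(im,(800,600),interpolation=cv2.INTER_CUBIC))
E
```

```text
t 41.6 pos [0.4009 0.376  0.0912] yaw 66.01 zaxis [ 0.002  0.002 -1.   ] q [-0.37  0.55 -0.64  1.95  0.46  0.79 -1.68] shift cm [-0.18 -0.05 -0.  ] gap 0.018
t 41.6 pos [0.4009 0.376  0.0912] q [-0.37  0.55 -0.64  1.95  0.46  0.79 -1.68]
tool x ang 66.01 z [ 0.002  0.002 -1.   ]
mechanic_tray wrist 0.9 [333. 291.] P [0.4159 0.312 ]
   reg 0.63 rect [338. 288. 209. 213.] ctr [416.  313.4] size [161.2 135.3] ang 66.4
trTL [253.1 199.5]
trTR [307.  199.3]
rimTL [233.  181.4]
rimTR [444.1 180.6]
blkTL [317.7 247.7]
blkTR [441.3 247.2]
well [374.3 304.4]
```

View pics/m2b.png

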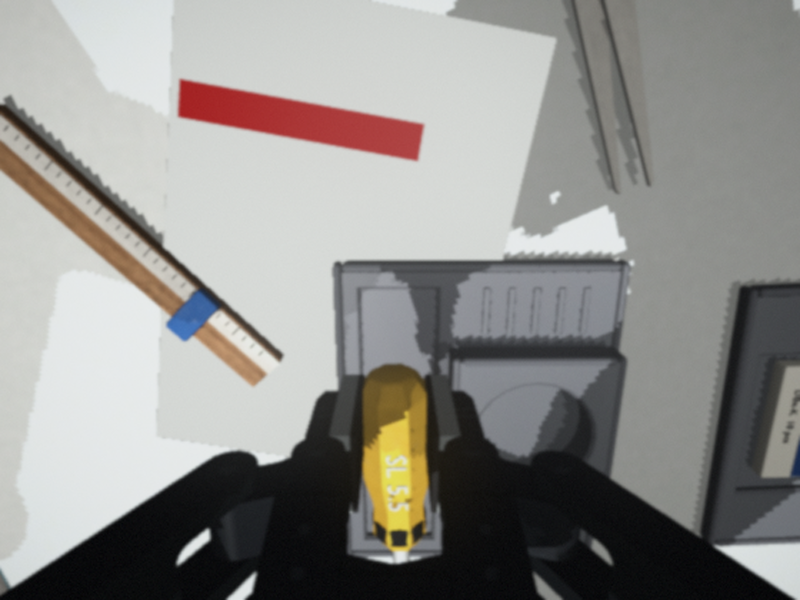

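The view shows the driver hanging level over the trough. The trough's far corners are at (251,202) and (307,202) in raw pixels, about 1.5 mm nearer than my fit, so I'll correct that and descend.

Request:
{"name": "move_arm", "arguments": {
  "commands": [1,-0.33,-0.15,1.5,0,0,0,1,0,0,2,0,0,0,1,0,0,1,0,0,0,1,0,0,0.5,0,0,0,1,0,0,0,0,0,0,1,0,0,0,0,0,0,1,0,0,0,0,0,0]
}}

```text
time_s: 42.33
position: [0.3979, 0.3731, 0.0405]
ee_rot: [-0.0, 0.839, 0.545, 0.001]
ft_force: [0.2, 0.2, -0.7]
finger_gap: 0.0183
gripper_force: 68.2
```

```bash
python3 go.py .3982 .3736
```

```text
t 42.33 pos [0.3979 0.3731 0.0405] yaw 66.0 zaxis [ 0.001  0.001 -1.   ] q [-0.41  0.62 -0.59  1.98  0.53  0.7  -1.75] shift cm [0.06 0.01 0.  ] gap 0.0183
```

Now down to z ≈ 0.021, watching the force, then a small release.

Request:
{"name": "move_arm", "arguments": {
  "commands": [1,0,0,0.7,0,0,0,1,0,0,0.7,0,0,0,1,0,0,0.5,0,0,0,1,0,0,0,0,0,0,1,0,0,0,0,0,0]
}}

```text
time_s: 42.75
position: [0.3971, 0.3723, 0.0201]
ee_rot: [0.0, 0.839, 0.545, -0.0]
ft_force: [-0.5, 0.1, -1.5]
finger_gap: 0.0183
gripper_force: 68.2
```

Request:
{"name": "move_arm", "arguments": {
  "commands": [2.4,0,0,0,0,0,0,2.4,0,0,0,0,0,0,2.4,0,0,0,0,0,0,2.4,0,0,0,0,0,0,2.4,0,0,-0.5,0,0,0,2.4,0,0,-1,0,0,0,2.4,0,0,-2,0,0,0,2.4,0,0,-3,0,0,0,2.4,0,0,-4,0,0,0,2.4,0,0,-4,0,0,0,2.4,0,0,0,0,0,0,2.4,0,0,0,0,0,0]
}}

```text
time_s: 43.75
position: [0.3985, 0.3738, 0.1691]
ee_rot: [-0.0, 0.839, 0.545, 0.003]
ft_force: [0.4, 1.3, 0.6]
finger_gap: 0.0241
gripper_force: 0.0
```

```bash
python3 go.py .42 .22
python3 - <<'E'
from look import *
ZT["short_driver"]=.018
look("m3",dict(short_driver=.014,mechanic_tray=0),n=1)
s=get_state()
X,Y=.4145,.3135
for d in regions_of("short_driver","wrist")[:1]:
    ys,xs=np.nonzero(d["pixels"]); P=np.array([ray("wrist",(u,v),.016,s)[:2]-[X,Y] for u,v in zip(xs[::7],ys[::7])]); t=np.c_[P@[.915,-.4035],P@[.4035,.915]]*1e3; print("tray-frame x,y ranges",t.min(0),t.max(0))
E
```

```text
t 43.75 pos [0.3985 0.3738 0.1691] yaw 65.99 zaxis [ 0.005  0.004 -1.   ] q [-0.3   0.44 -0.71  1.9   0.36  0.92 -1.61] shift cm [-13.18   8.22  -0.05] gap 0.0241
t 43.75 pos [0.3985 0.3738 0.1691] q [-0.3   0.44 -0.71  1.9   0.36  0.92 -1.61]
tool x ang 65.99 z [ 0.005  0.004 -1.   ]
short_driver wrist 0.83 [279. 248.] P [0.3824 0.3311]
   reg 0.94 rect [276. 246.  25. 125.] ctr [381.  331.5] size [116.2  20.3] ang 69.6
mechanic_tray wrist 0.97 [321. 247.] P [0.4157 0.3104]
   reg 0.7 rect [324. 243. 158. 170.] ctr [415.3 313.6] size [160.8 133.7] ang 66.4
tray-frame x,y ranges [-51.84856012 -56.46525405] [-31.12438528  57.731167  ]
```

The driver lies inside the trough (tray x −52..−31, y −56..58). The bottle is last.

Request:
{"name": "move_arm", "arguments": {
  "commands": [6.5,0,0,-3.5,0,0,0,6.5,0,0,-3.5,0,0,0,6.5,0,0,-3.5,0,0,0,6.5,-3.11,2.46,0,0,0,0,6.5,-3.11,2.46,0,0,0,0,6.5,-3.11,2.46,0,0,0,0,6.5,-3.11,2.46,0,0,0,0,6.5,-3.11,2.46,0,0,0,0,6.5,-3.11,2.46,0,0,0,0,6.5,-3.11,2.46,0,0,0,0,6.5,-3.11,2.46,0,0,0,0,6.5,-3.11,2.46,0,0,0,0],
  "newtons": 50
}}

```text
time_s: 45.05
position: [0.4855, 0.0247, 0.27]
ee_rot: [-0.0, 0.839, 0.545, -0.001]
ft_force: [1.5, 0.3, 0.6]
finger_gap: 0.0651
gripper_force: 0.0
```

Request:
{"name": "move_arm", "arguments": {
  "commands": [6.5,-3.11,2.46,0,0,0,0,6.5,-3.11,2.46,0,0,0,0,6.5,-3.11,2.46,0,0,0,0,6.5,-3.11,2.46,0,0,0,0,6.5,-3.11,2.46,0,0,0,0,6.5,-3.11,2.46,0,0,0,0,6.5,-3.11,2.46,0,0,0,0,6.5,0,0,0,0,0,-0.105,6.5,0,0,0,0,0,-0.105,6.5,0,0,0,0,0,-0.105,6.5,0,0,0,0,0,-0.105,6.5,0,0,0,0,0,0]
}}

```text
time_s: 46.05
position: [0.5542, -0.2421, 0.2693]
ee_rot: [-0.001, 0.705, 0.709, -0.0]
ft_force: [-0.2, -0.6, -0.3]
finger_gap: 0.0651
gripper_force: 0.0
```

```bash
python3 go.py .575 -.318
python3 - <<'E'
from look import *
ZT["small_oil_bottle"]=.04
look("p1",dict(small_oil_bottle=0,short_driver=.01,bobbin_case=0),n=3)
E
```

```text
t 46.05 pos [ 0.5542 -0.2421  0.2693] yaw 90.28 zaxis [-0.002  0.001 -1.   ] q [ 0.69  0.38 -0.5   1.67  0.2   1.14  0.15] shift cm [-7.6   2.04 -0.01] gap 0.0651
t 46.05 pos [ 0.5542 -0.2421  0.2693] q [ 0.69  0.38 -0.5   1.67  0.2   1.14  0.15]
tool x ang 90.28 z [-0.002  0.001 -1.   ]
small_oil_bottle wrist 0.79 [303. 299.] P [ 0.5884 -0.4085]
small_oil_bottle wrist 0.69 [290. 234.] P [ 0.5697 -0.3189]
small_oil_bottle wrist 0.65 [314. 339.] P [ 0.6047 -0.4688]
   reg 0.9 rect [319. 359.  35.  63.] ctr [ 605.  -467.9] size [39.8 87.8] ang 6.8
   reg 0.69 rect [296. 248.  36.  58.] ctr [ 574.4 -320.4] size [39.9 65.7] ang 0.4
   reg 0.56 rect [303. 311.  26.  43.] ctr [ 583.7 -399.3] size [28.7 59.4] ang 5.5
bobbin_case wrist 0.81 [345. 151.] P [ 0.6306 -0.2187]
   reg 0.93 rect [349. 156.  23.  31.] ctr [ 634.1 -226.1] size [25.8 30.9] ang 44.6
```

Request:
{"name": "move_arm", "arguments": {
  "commands": [6.5,-3.8,0.95,0,0,0,0,6.5,-3.8,0.95,0,0,0,0,6.5,0,0,4,0,0,0,6.5,0,0,4,0,0,0,6.5,0,0,3,0,0,0,6.5,0,0,0,0,0,0,6.5,0,0,0,0,0,0,6.5,0,0,0,0,0,0]
}}

```text
time_s: 47.07
position: [0.5751, -0.3184, 0.1627]
ee_rot: [0.001, 0.707, 0.708, 0.001]
ft_force: [-0.0, 0.3, -0.3]
finger_gap: 0.065
gripper_force: 0.0
```

```bash
python3 go.py .574 -.319
python3 - <<'E'
from look import *
ZT["small_oil_bottle"]=.04
look("p2",dict(small_oil_bottle=0),n=3)
s=get_state()
for d in regions_of("small_oil_bottle","wrist")[:3]:
    r=d["rect"]; ys,xs=np.nonzero(d["pixels"]); 
    rows=np.unique(ys); w=[(np.ptp(xs[ys==v]),v,xs[ys==v].mean()) for v in rows]; m=max(w); print(np.round(r),"widest",m,toolray((m[2],m[1]),.045,s))
E
```

```text
t 47.07 pos [ 0.5751 -0.3184  0.1627] yaw 90.07 zaxis [ 0.003 -0.001 -1.   ] q [ 0.72  0.56 -0.44  1.65  0.27  0.99  0.19] shift cm [-0.06 -0.11 -0.  ] gap 0.065
t 47.07 pos [ 0.5751 -0.3184  0.1627] q [ 0.72  0.56 -0.44  1.65  0.27  0.99  0.19]
tool x ang 90.07 z [ 0.003 -0.001 -1.   ]
small_oil_bottle wrist 0.89 [275. 196.] P [ 0.574  -0.3202]
small_oil_bottle wrist 0.75 [306. 345.] P [ 0.6049 -0.4724]
small_oil_bottle wrist 0.62 [289. 285.] P [ 0.5871 -0.4055]
   reg 0.91 rect [312. 359.  52.  61.] ctr [ 604.1 -456. ] size [40.4 63. ] ang 5.6
   reg 0.7 rect [278. 209.  57.  72.] ctr [ 573.4 -320.8] size [40.4 54.2] ang 12.2
   reg 0.65 rect [290. 306.  34.  61.] ctr [ 584.5 -401.3] size [57.2 28. ] ang 89.8
[312. 359.  52.  61.] widest (np.int64(45), np.int64(384), np.float64(311.5)) [-160.    30.3  118.9]
[278. 209.  57.  72.] widest (np.int64(54), np.int64(214), np.float64(275.0)) [ -3.4  -1.6 118.4]
[290. 306.  34.  61.] widest (np.int64(34), np.int64(306), np.float64(288.0)) [-81.6   8.9 118.6]
```

Request:
{"name": "move_arm", "arguments": {
  "commands": [6.5,-0.2,-0.1,2,0,0,0,6.5,0,0,3,0,0,0,6.5,0,0,3,0,0,0,6.5,0,0,2,0,0,0,6.5,0,0,1,0,0,0,6.5,0,0,0.5,0,0,0,6.5,0,0,0,0,0,0,6.5,0,0,0,0,0,0]
}}

```text
time_s: 47.93
position: [0.5738, -0.3207, 0.0471]
ee_rot: [0.001, 0.707, 0.707, 0.0]
ft_force: [-1.2, -0.6, 0.9]
finger_gap: 0.0653
gripper_force: 0.0
```

```bash
python3 go.py .574 -.3202
```

```text
t 47.93 pos [ 0.5738 -0.3207  0.0471] yaw 90.06 zaxis [ 0.002 -0.001 -1.   ] q [ 0.69  0.7  -0.39  1.71  0.35  0.79  0.14] shift cm [ 0.05  0.02 -0.  ] gap 0.0653
```

Request:
{"name": "move_arm", "arguments": {
  "commands": [6.5,0,0,0.7,0,0,0,6.5,0,0,0.6,0,0,0,6.5,0,0,0,0,0,0,2.5,0,0,0,0,0,0,2.5,0,0,0,0,0,0,2.5,0,0,0,0,0,0,2.5,0,0,0,0,0,0,2.5,0,0,0,0,0,0,2.5,0,0,0,0,0,0,2.5,0,0,0,0,0,0]
}}

```text
time_s: 48.77
position: [0.5732, -0.3204, 0.0331]
ee_rot: [0.001, 0.707, 0.708, 0.0]
ft_force: [-0.0, 0.1, 5.3]
finger_gap: 0.0388
gripper_force: 50.6
```

Request:
{"name": "move_arm", "arguments": {
  "commands": [2.5,0,0,-0.5,0,0,0,2.5,0,0,-1,0,0,0,2.5,0,0,-2,0,0,0,2.5,0,0,-3,0,0,0,2.5,0,0,-4,0,0,0,2.5,0,0,-4,0,0,0,2.5,0,0,-4,0,0,0,2.5,0,0,-4,0,0,0,2.5,0,0,-3,0,0,0,2.5,0,0,0,0,0,0,2.5,0,0,0,0,0,0]
}}

```text
time_s: 49.68
position: [0.5734, -0.3204, 0.2905]
ee_rot: [0.002, 0.707, 0.708, 0.001]
ft_force: [-0.8, 0.2, -1.4]
finger_gap: 0.0389
gripper_force: 50.3
```

```bash
python3 go.py .4374 .3034
```

```text
t 49.68 pos [ 0.5734 -0.3204  0.2905] yaw 90.06 zaxis [ 0.004 -0.002 -1.   ] q [ 0.75  0.45 -0.47  1.52  0.21  1.21  0.25] shift cm [ 62.4  -13.53  -0.19] gap 0.0389
```

Request:
{"name": "move_arm", "arguments": {
  "commands": [2.5,2,-0.4,0,0,0,0,2.5,3.7,-0.8,0,0,0,0,2.5,3.7,-0.8,0,0,0,0,2.5,3.7,-0.8,0,0,0,0,2.5,3.7,-0.8,0,0,0,0,2.5,3.7,-0.8,0,0,0,0,2.5,3.7,-0.8,0,0,0,0,2.5,3.7,-0.8,0,0,0,0,2.5,3.7,-0.8,0,0,0,0,2.5,3.7,-0.8,0,0,0,0,2.5,3.7,-0.8,0,0,0,0,2.5,3.7,-0.8,0,0,0,0]
}}

```text
time_s: 50.68
position: [0.4783, 0.1077, 0.2863]
ee_rot: [-0.001, 0.707, 0.707, -0.001]
ft_force: [0.4, 0.8, -0.9]
finger_gap: 0.0389
gripper_force: 50.3
```

Request:
{"name": "move_arm", "arguments": {
  "commands": [2.5,3.7,-0.8,0,0,0,0,2.5,3.7,-0.8,0,0,0,0,2.5,3.7,-0.8,0,0,0,0,2.5,3.7,-0.8,0,0,0,0,2.5,3,-0.8,0,0,0,0,2.5,1.9,-0.4,0,0,0,0,2.5,0,0,0,0,0,0,2.5,0,0,0,0,0,0,2.5,0,0,0,0,0,0]
}}

```text
time_s: 51.43
position: [0.4358, 0.3021, 0.2864]
ee_rot: [0.0, 0.707, 0.707, -0.001]
ft_force: [1.3, -0.4, -0.4]
finger_gap: 0.0388
gripper_force: 50.3
```

```bash
python3 go.py .4374 .3034
python3 - <<'E'
from h import *
s=get_state(); get_image("wrist")
for d in regions_of("small_oil_bottle","wrist")[:1]: print(d["p"],d["rect"])
E
```

```text
t 51.43 pos [0.4358 0.3021 0.2864] yaw 90.03 zaxis [-0.002 -0.002 -1.   ] q [-0.05  0.29 -0.81  1.8   0.23  1.14 -0.93] shift cm [ 0.13  0.16 -0.  ] gap 0.0388
0.76 [278.2, 311.2, 109.3, 168.5]
```

Run:
```python
from h import *
for n,p,q,px in(("o1",[.5575,.1506,.2739],[0,.826,.5637,-.001],(112.5,76.5)),("o3",[.5651,.2699,.1508],[.001,.827,.563,.005],(107,222))):
    print(n,ray("wrist",px,.022,dict(position=np.array(p),ee_rot=q)))
```

```text
o1 [0.43838274 0.30400862 0.022     ]
o3 [0.43889781 0.30663286 0.022     ]
```

Request:
{"name": "move_arm", "arguments": {
  "commands": [2.5,0.18,0.2,2,0,0,0,2.5,0,0,4,0,0,0,2.5,0,0,4,0,0,0,2.5,0,0,4,0,0,0,2.5,0,0,3,0,0,0,2.5,0,0,2,0,0,0,2.5,0,0,1,0,0,0,2.5,0,0,0,0,0,0,2.5,0,0,0,0,0,0,2.5,0,0,0,0,0,0]
}}

```text
time_s: 52.37
position: [0.439, 0.3059, 0.0891]
ee_rot: [0.0, 0.707, 0.707, 0.001]
ft_force: [-0.6, -0.1, 0.0]
finger_gap: 0.0388
gripper_force: 50.3
```

```bash
python3 go.py .438 .304
python3 - <<'E'
from look import *
look("p3",dict(mechanic_tray=0,operator_tray=0),n=1)
E
```

```text
t 52.37 pos [0.439  0.3059 0.0891] yaw 90.02 zaxis [ 0.002  0.001 -1.   ] q [-0.19  0.54 -0.68  1.98  0.48  0.78 -1.15] shift cm [-0.19 -0.1  -0.  ] gap 0.0388
t 52.37 pos [0.439  0.3059 0.0891] q [-0.19  0.54 -0.68  1.98  0.48  0.78 -1.15]
tool x ang 90.02 z [ 0.002  0.001 -1.   ]
mechanic_tray wrist 0.96 [241. 214.] P [0.4153 0.3117]
   reg 0.94 rect [246. 181. 283. 261.] ctr [414.8 313.2] size [158.6 132.1] ang 66.4
operator_tray wrist 0.69 [473. 307.] P [0.5794 0.2421]
   reg 0.84 rect [470. 294. 178. 202.] ctr [588.7 238.8] size [137.5 145.9] ang 68.3
```

Request:
{"name": "move_arm", "arguments": {
  "commands": [2.5,-0.22,-0.1,1,0,0,0,2.5,0,0,1,0,0,0,2.5,0,0,0.8,0,0,0,2.5,0,0,0,0,0,0,2.5,0,0,0,0,0,0,2.5,0,0,0,0,0,0]
}}

```text
time_s: 53.12
position: [0.4368, 0.3034, 0.0594]
ee_rot: [-0.0, 0.707, 0.708, -0.0]
ft_force: [0.6, 0.9, 0.9]
finger_gap: 0.0387
gripper_force: 50.3
```

```bash
python3 go.py .438 .3035
```

```text
t 53.12 pos [0.4368 0.3034 0.0594] yaw 90.08 zaxis [-0. -0. -1.] q [-0.21  0.58 -0.65  2.    0.52  0.73 -1.18] shift cm [ 0.01  0.12 -0.  ] gap 0.0387
```

Request:
{"name": "move_arm", "arguments": {
  "commands": [2.5,0,0.1,0.7,0,0,0,2.5,0,0,0.6,0,0,0,2.5,0,0,0.5,0,0,0,2.5,0,0,0.4,0,0,0,2.5,0,0,0,0,0,0,2.5,0,0,0,0,0,0]
}}

```text
time_s: 53.62
position: [0.4378, 0.3032, 0.0372]
ee_rot: [-0.0, 0.707, 0.708, -0.0]
ft_force: [-0.3, -0.6, -1.0]
finger_gap: 0.0385
gripper_force: 50.3
```

```bash
python3 go.py .438 .3035; python3 -c "
from cell import get_state
print(get_state()['ft_force'])"
```

```text
t 53.62 pos [0.4378 0.3032 0.0372] yaw 90.08 zaxis [-0. -0. -1.] q [-0.24  0.62 -0.62  2.01  0.56  0.69 -1.21] shift cm [ 0.03  0.02 -0.  ] gap 0.0385
[-0.28782939 -0.5619505  -0.98614354]
```

Request:
{"name": "move_arm", "arguments": {
  "commands": [5.6,0,0,0,0,0,0,5.6,0,0,0,0,0,0,5.6,0,0,0,0,0,0,5.6,0,0,0,0,0,0,5.6,0,0,-1,0,0,0,5.6,0,0,-2,0,0,0,5.6,0,0,-3,0,0,0,5.6,0,0,-4,0,0,0,5.6,0,0,-4,0,0,0,5.6,0,0,-4,0,0,0,5.6,0,0,-4,0,0,0,5.6,0,0,0,0,0,0]
}}

```text
time_s: 54.62
position: [0.4403, 0.3067, 0.2662]
ee_rot: [0.001, 0.706, 0.708, 0.006]
ft_force: [1.9, 1.5, 1.3]
finger_gap: 0.0559
gripper_force: 0.0
```

Request:
{"name": "move_arm", "arguments": {
  "commands": [5.6,-3,0,0,0,0,0,5.6,-3,0,0,0,0,0,5.6,-2,0,0,0,0,0,5.6,0,0,0,0,0,0,5.6,0,0,0,0,0,0,5.6,0,0,0,0,0,0]
}}

```text
time_s: 55.12
position: [0.4379, 0.2241, 0.2581]
ee_rot: [-0.0, 0.706, 0.708, 0.001]
ft_force: [-0.0, 0.4, 0.1]
finger_gap: 0.056
gripper_force: 0.0
```

Run:
```python
from look import *
ZT["small_oil_bottle"]=.05
Q=dict(small_oil_bottle=.004,short_driver=.014,thread_spool=.004,bobbin=.004,needle_pack=.004)
look("f1",Q,("wrist",),n=1)
look("f1",Q|dict(bobbin_case=0,long_driver=.012),("side",),n=2)
for n,p in dict(bottom=(.4378,.3034,.004),top=(.4378,.3034,.089)).items(): print(n,proj("side",p))
def drv(c,z,s):
    for d in regions_of("short_driver",c)[:1]:
        ys,xs=np.nonzero(d["pixels"]); P=np.array([ray(c,(u,v),z,s)[:2]-[.4148,.3132] for u,v in zip(xs,ys)]); t=np.c_[P@[.916,-.4003],P@[.4003,.916]]*1e3
        h=t[t[:,1]>10]; k=t[t[:,1]<-20]; print(c,"driver tray y",t[:,1].min(),t[:,1].max(),"handle x",h[:,0].min(),h[:,0].max(),"shaft x",k[:,0].min(),k[:,0].max())
s=get_state(); get_image("wrist"); drv("wrist",.014,s); drv("side",.014,s)
```

```text
t 55.12 pos [0.4379 0.2241 0.2581] q [ 0.1   0.25 -0.8   1.92  0.2   1.05 -0.79]
tool x ang 90.1 z [ 0.001  0.001 -1.   ]
small_oil_bottle wrist 0.87 [276.  97.] P [0.4367 0.3048]
   reg 0.67 rect [278.  98.  49.  50.] ctr [436.3 303. ] size [38.5 39.1] ang 44.4
short_driver wrist 0.67 [219.  71.] P [0.3803 0.3285]
   reg 0.95 rect [224.  67.  46. 122.] ctr [381.1 329.9] size [118.9  22.4] ang 71.5
thread_spool wrist 0.75 [417. 196.] P [0.5959 0.1989]
   reg 0.62 rect [429. 203.  54.  45.] ctr [589.2 205.5] size [34.7 55.7] ang 52.7
bobbin wrist 0.67 [446. 140.] P [0.62   0.2609]
   reg 0.72 rect [447. 142.  26.  20.] ctr [619.4 260.4] size [24.9 20.8] ang 0.1
needle_pack wrist 0.59 [382. 145.] P [0.5509 0.2551]
   reg 0.86 rect [386. 147.  48.  59.] ctr [554.6 252.9] size [61.4 29. ] ang 68.4
t 55.67 pos [0.438  0.2234 0.2575] q [ 0.1   0.25 -0.8   1.92  0.2   1.05 -0.79]
tool x ang 90.08 z [-0.  0. -1.]
small_oil_bottle side 0.69 [294. 158.] P [ 0.5794 -0.3835]
small_oil_bottle side 0.66 [297. 142.] P [ 0.6001 -0.4737]
   reg 0.82 rect [256. 336.  23.  34.] ctr [434.6 310.2] size [
[... 426 characters left out ...]
ang 29.4
bobbin side 0.61 [188. 305.] P [0.6199 0.2622]
needle_pack side 0.59 [212. 312.] P [0.5599 0.2618]
   reg 0.73 rect [214. 309.  23.  20.] ctr [554.2 257.3] size [61.3 28.4] ang 66.5
long_driver side 0.47 [349. 166.] P [ 0.4039 -0.3907]
   reg 0.47 rect [342. 173.  20.   9.] ctr [ 419.5 -374.5] size [82.3 33. ] ang 75.3
bottom [254.31160624 342.73317709]
top [253.52043663 318.60105435]
wrist driver tray y -58.21707874596543 59.78018331130719 handle x -51.45278178207889 -29.003080671034652 shaft x -38.85995100192471 -31.889078048738515
side driver tray y -52.65529308505385 63.661561105488765 handle x -53.820631821575915 -28.751695043108707 shaft x -42.5920955998703 -34.759979612500736
```

```bash
python3 -c "
from cell import sign_off
print(sign_off())"
```

```text
the job is handed in; nothing more can be done
None
```

I handed the job in at about 56 s of the 139 s: all five items were placed in their recesses in the order asked, and I didn't touch the long screwdriver or bobbin case. I'd used up the picture views, so the final check on the driver and bottle was by measured positions only; both came out inside their recesses.

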